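# Find the high spot of a cast-glass blank

## Robot

A 7-joint arm with a two-finger parallel gripper is mounted at the origin on the work surface. World frame = base frame: x ahead of the robot, y to its left, z up, the work surface at z = 0. Lengths are in m, angles in degrees, forces in N, time in s.
With the tool pointing down it reaches from about 0.425 to 1.025 m from the base axis. Payload 9.4 kg.
Tool frame: the origin (TCP) lies on the centre line of the jaws, within the pads' length; the fingertips stand ctrl.tip_reach ahead of it and the grasp point (between the pads) is the TCP (ctrl.tip_reach is the distance from the TCP to the fingertips, in m); z points along the fingers, y is the direction in which the jaws open and shut (so a half turn about z gives the same grasp; the last joint's range is limited). The gripper opens to 85 mm and grips with 20 to 120 N. Pads are 22 mm wide; open, the fingers measure 114 mm over their backs; the gripper's body (76 mm by 85 mm) begins 54 mm behind the grasp point. The pads swing forward as they close: fully open they stand 13 mm farther back than shut.
Start: joints at [72.897, 34.337, -0.143, 91.639, 0.103, 54.024, -4.572], TCP at [0.159, -0.707, 0.25] pointing down, gripper open.
Joint ranges: [-147.43, 147.43], [-19.82, 112.94], [-74.19, 73.91], [6.32, 146.72], [-59.91, 239.91], [6.04, 106.73], [-150.56, 150.56]. Speed limits (degrees/s): [127.2, 127.2, 172.46, 172.46, 180, 180, 180].

## Interface

Orientations are given as [roll, pitch, yaw] about the fixed x, y, z axes, in that order (R = Rz(yaw) Ry(pitch) Rx(roll)).
In Python, from plant import ctrl gives the robot as it stands.
- The arm moves only by the tool move_arm, never from a script. Its arguments are lists of equal length, an entry for each row: "translation": the shift along the tool's x, y, z in mm, a list of three; "dr": the turn, a rotation vector about the tool's x, y, z in rad, a list of three. In form: {"translation": [[dx, dy, dz], ...], "dr": [[ax, ay, az], ...]}. A call has 1 to 5 rows; each row shifts and turns the commanded pose from where the row before left it, along the tool's axes as they then stand; what a row does not reach is not made up. A row lasts 1/10 s, in which the tool goes at most 50 mm and 8.59 degrees, less where a joint would pass 70% of its speed; a pose out of reach is approached as far as the arm can. A call is refused whole if a number of a shift passes 50 or a number of a turn 0.15, either way. A call with a gripper value outside its range is refused whole. "gripper" is the finger opening in mm, from 0 to 85.4, set as the call begins (left out, the last holds). The fingers move at their own pace and stop on an object; "force" is the grip in N (left out, the last holds). Time passes only in rows, so rows that do not move let the fingers close. It gives the time, the measured TCP pose, the force and the opening at its end, in the units of the state.
- ctrl.sense(): the state, without advancing time (a new reading comes with each control period).
- ctrl.camera(name): name is "scene" or "top"; returns a dict with "color" (420x560x3 uint8, red, green, blue), "fx", "fy", "cx", "cy" (pixels), "R" (3x3) and "t" (3): a world point X has camera coordinates R X + t. Camera axes: x right, y down, z forward; pixel columns grow to the right and rows downward; lengths in m; the calibration is good to about 2 mm. A picture is of the moment at which its call begins. There is no depth.
- ctrl.job_done(): hands the job in, once; it reports no verdict.
The state is a dict: "time_s": time; "joints": joint angles; "qd": joint speeds; "joint_torque": joint torques, N m; "position": TCP position; "ee_rot": TCP orientation; "wrist_force": force on the tool from outside, world axes, zero at the start; "ft_torque": the same for the moment, N m; "gripper_width": finger opening in m.
Only numpy, scipy, OpenCV 4.12 (cv2) and the standard library are available. Lean on these libraries where they do the work, as an engineer would, in place of code of your own. Each camera call takes 0.05 s, during which the arm holds its last target.

## Task

Before this cast-glass disc is ground round I need to know where its edge stands out. Gently slide the pointer carriage all the way in towards the wheel, then turn the wheel slowly by its upright handle to feel where the edge presses hardest on the pointer. Stop and leave it with the middle of that high spot at the pointer tip, let go, and don't disturb the things standing around.

Things in the scene. Friction and masses are not known exactly. Their poses are not given: they have to be found in the camera images.
- stand: The rig: white board 220 x 400 x 18 mm fixed to the table. Origin on the table under the wheel's upright axis; z up; the pointer rail runs from the wheel along the board's -y, so the tip touches the disc's edge 81 mm from the axis on the -y side.
- wheel_axis (a point): Point on the wheel's axis at the top of the plywood drive plate, 77 mm above the table (plate radius 88 mm; centre nut 24 mm wide, 8 mm high). Hidden under it is the green glass disc, radius 80 mm, with one high spot swelling to 84 mm and fading out about 25 degrees either side. Where that lies relative to the handle differs every time and shows in no pose.
- plate: Drive plate fixed to the glass disc; turns either way without end, stays where left. Origin on the axis at table level, x axis to the handle. With the carriage home, the rub of the high spot adds about 3 to 7 N of drag at the handle (2 to 4 N of it lingers at a standstill), more on its rising side than past its middle: compare both ways of turning. Turn below 1 rad/s; over 2.5 is too fast.
- handle_grip (a point): Centre, half-way up, of the upright round wooden crank handle: 22 mm diameter, 82 to 132 mm above the table, 55 mm from the wheel's axis. It swivels about itself and gives 6 mm in or out along a radial slot (spring 150 N/m), so a gripper can keep its orientation all the way round.
- gauge: The aluminium pointer carriage on the rail, with a sprung steel pointer (ball tip 10 mm, gives 3 mm sideways) aimed at the glass edge. Origin under its middle, 40 mm above the table; y points to the wheel. Slides along the rail with about 13 N of friction and stays where left. Frail: keep pushes and squeezes on it under 25 N (over 30 N damages it).
- gauge_grip (a point): Centre of the upper part of the carriage's upright push plate (40 mm wide across the rail, 10 mm thick along it, from 48 to 118 mm above the table); this point is 95 mm above the table, mid-thickness. The face away from the wheel is free for pushing; behind it the rail top is 40 mm above the table.
- gauge_home (a point): Fixed point on the rig where gauge_grip is when the carriage is fully in, at its solid end stop. The carriage starts 23 to 35 mm short of it.
- glue: Bystander: white plastic glue bottle, 48 mm diameter, 130 mm tall, origin at the base.
- frit: Bystander: glass jar, 60 mm diameter, 75 mm tall, origin at the base.
- tray: Bystander: grey open tray 80 x 110 x 30 mm, origin at the base.

How it is judged:
By the outcome, as a careful person would: the job done as asked, in the order asked, and still so for the second after the job is handed in, with the robot touching nothing.
It also fails if it takes over 72 s, if anything falls off the work surface, if the arm or the gripper's body presses on something with over 40 N, if the wrist force passes 120 N, or if a joint passes its speed limit or range.

## Working session

There is one attempt and no reset: what is moved stays moved. The work goes in short steps, Python scripts to look and compute and a tool call to move; the robot and the scene stay as the last step left them, time stands still between calls to the robot, and variables do not carry over. Pictures are saved under pics/ and viewed, and the job is handed in when it is done.

Besides the shell and the picture viewer there is one more tool, called after ">>>" as name(argument=value, ...) on one line, values as JSON. move_arm: Moves the arm, as the interface text tells. Its arguments: {"type":"object","properties":{"translation":{"type":"array"},"dr":{"type":"array"},"gripper":{"type":"number"},"force":{"type":"number"}},"required":["translation","dr"]}

```bash
ls; mkdir -p pics
python3 - <<'E'
from plant import ctrl
import cv2
print(ctrl.tip_reach); s=ctrl.sense(); print(s)
for n in("scene","top"):
    c=ctrl.camera(n); cv2.imwrite(f"pics/{n}0.png",c["color"][:,:,::-1]); print(n,c["fx"],c["fy"],c["cx"],c["cy"],c["R"],c["t"])
E
```

```text
pics
0.019
{'time_s': 0.0, 'joints': array([72.89976249, 34.38540761, -0.14550264, 91.68036617,  0.10274703,
       54.0243932 , -4.57275483]), 'qd': array([-0.02687172,  0.00470971, -0.02810195,  0.03148701, -0.03398479,
       -0.01234231,  0.00296192]), 'joint_torque': array([ 7.77219557e-04, -7.76451588e+01,  1.56540211e+00, -2.58013827e+01,
        1.22445190e-02,  8.98977363e-03, -2.81851572e-05]), 'position': array([ 0.15934712, -0.70681981,  0.24940928]), 'ee_rot': array([-1.79910319e+02,  8.05674631e-03,  1.27080539e+01]), 'wrist_force': array([-0.32448957,  0.37278348,  0.47562739]), 'ft_torque': array([ 0.00287493, -0.03439683, -0.01313295]), 'gripper_width': 0.08530928291677489}
scene 399.1409057422908 399.1409057422908 280.84687543278125 209.2697949518988 [[ 0.57887931  0.81524886 -0.01637204]
 [ 0.66995771 -0.4869668  -0.56037487]
 [-0.46481761  0.31342085 -0.82807727]] [-0.41427117 -0.3207074   1.00977133]
top 458.44497805252126 458.44497805252126 273.09831376809393 210.8343747860898 [[ 0.02665886 -0.99909429  0.03316479]
 [-0.99499498 -0.0297164  -0.09540405]
 [ 0.09630318 -0.03045543 -0.99488601]] [0.04035755 0.63155564 0.91593655]
```

View pics/scene0.png

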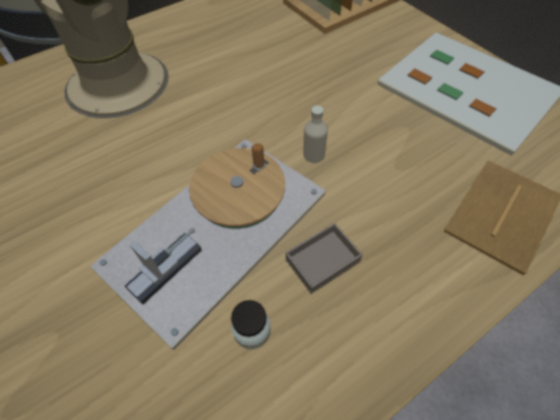

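View pics/top0.png

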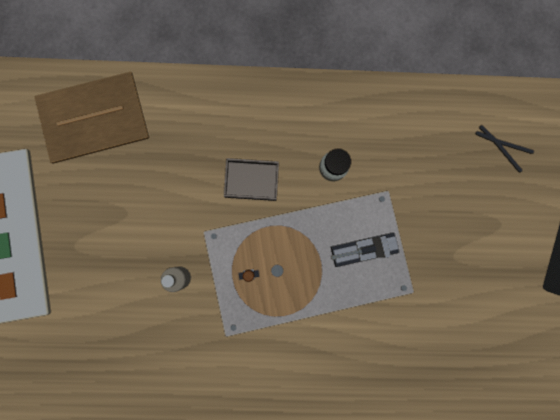

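The scene view shows the wheel near (237,187) with the handle at (258,155), and the carriage at (160,260). In the top view the wheel is at (277,271), the handle at (249,275) and the rail at (365,249). I'll zoom in to refine these.

Run:
```python
import cv2
a=cv2.imread("pics/top0.png")[180:345,195:425]; cv2.imwrite("pics/t1.png",cv2.resize(a,None,fx=3.4,fy=3.4,interpolation=cv2.INTER_CUBIC))
a=cv2.imread("pics/scene0.png")[130:345,85:335]; cv2.imwrite("pics/s1.png",cv2.resize(a,None,fx=2.7,fy=2.7,interpolation=cv2.INTER_CUBIC))
```

```text
(no output)
```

View pics/t1.png

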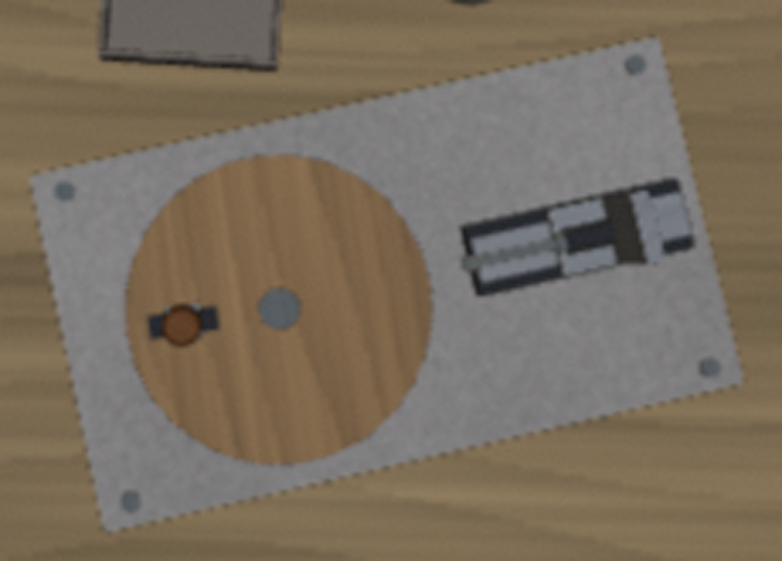

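View pics/s1.png

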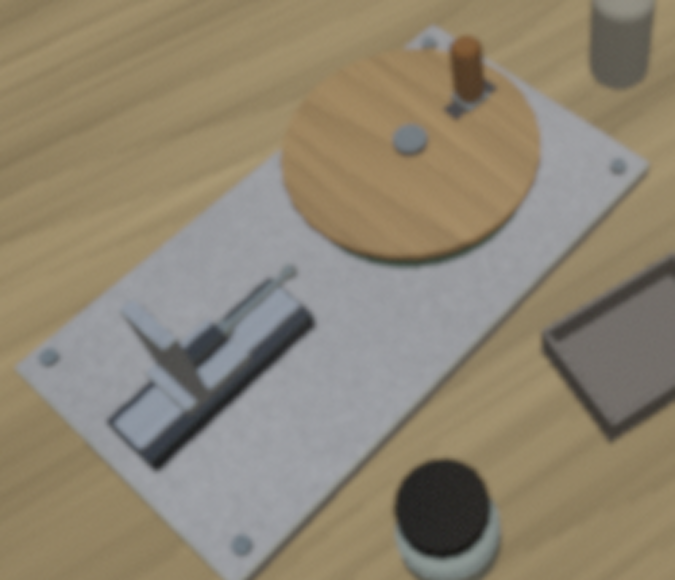

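```bash
cat > h.py <<'E'
import numpy as np, cv2, json
from plant import ctrl
def cal(n):
    c=ctrl.camera(n); return c
def ray(c,u,v,z):
    d=c["R"].T@np.array([(u-c["cx"])/c["fx"],(v-c["cy"])/c["fy"],1]); o=-c["R"].T@c["t"]
    return o+d*(z-o[2])/d[2]
def proj(c,X):
    p=c["R"]@np.asarray(X,float)+c["t"]; return np.array([p[0]/p[2]*c["fx"]+c["cx"],p[1]/p[2]*c["fy"]+c["cy"]])
E
python3 - <<'E'
from h import *
import pickle
cs={n:cal(n) for n in("top","scene")}
pickle.dump(cs,open("cams.pkl","wb"))
f=lambda p:(195+p[0]/3.4,180+p[1]/3.4)
g=lambda p:(85+p[0]/2.7,130+p[1]/2.7)
c=cs["top"]; s=cs["scene"]
P=[ray(c,*f(p),.018) for p in[(32,175),(658,38),(741,382),(105,530)]]
print("corners",np.round(P,4)); 
for a,b in((0,1),(1,2),(2,3),(3,0)): d=P[b]-P[a]; print(np.hypot(*d[:2]),np.degrees(np.arctan2(d[1],d[0])))
print("scene corners",[np.round(ray(s,*g(p),.018),4) for p in[(648,163),(20,370)]])
print("nut",ray(c,*f((280,308)),.085),ray(s,*g((410,139)),.085), "plate", ray(c,*f((279,309)),.077),ray(s,*g((410,153)),.077))
print("handle",ray(c,*f((182,325)),.132),ray(s,*g((466,46)),.132))
E
```

```text
corners [[ 0.5842  0.1988  0.018 ]
 [ 0.6803 -0.1851  0.018 ]
 [ 0.4702 -0.2367  0.018 ]
 [ 0.3738  0.1468  0.018 ]]
0.39573571704667615 -75.94136589557264
0.21632913490874647 -166.21060614105494
0.39539179355144777 104.11315286879847
0.2167040176507898 13.880839817132115
scene corners [array([0.584 , 0.2006, 0.018 ]), array([ 0.4748, -0.2344,  0.018 ])]
nut [0.50998338 0.04865857 0.085     ] [0.51141678 0.04974516 0.085     ] plate [0.50914123 0.04886691 0.077     ] [0.51567805 0.04608592 0.077     ]
handle [0.50122021 0.10265828 0.132     ] [0.50205941 0.10429969 0.132     ]
```

Run:
```python
from h import *
import pickle
cs=pickle.load(open("cams.pkl","rb"))
A=np.array([.5105,.049]); y=np.array([np.cos(np.radians(104)),np.sin(np.radians(104))]); x=np.array([y[1],-y[0]])
W=lambda a,b,z: np.r_[A+x*a+y*b,z]
for n,(o,k) in {"top":((195,180),3.4),"scene":((85,130),2.7)}.items():
    im=cv2.imread("pics/"+("t1" if n=="top" else "s1")+".png")
    def line(p,q,col):
        a,b=[tuple(int(v) for v in (proj(cs[n],W(*t))-o)*k) for t in(p,q)]; cv2.line(im,a,b,col,1)
    for d,col in((-.170,(0,0,255)),(-.190,(0,255,0)),(-.210,(255,0,0))):
        q=[(-.02,d,.048),(.02,d,.048),(.02,d,.118),(-.02,d,.118)]
        for i in range(4): line(q[i],q[(i+1)%4],col)
    cv2.imwrite(f"pics/ov_{n}.png",im)
```

```text
(no output)
```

View pics/ov_top.png

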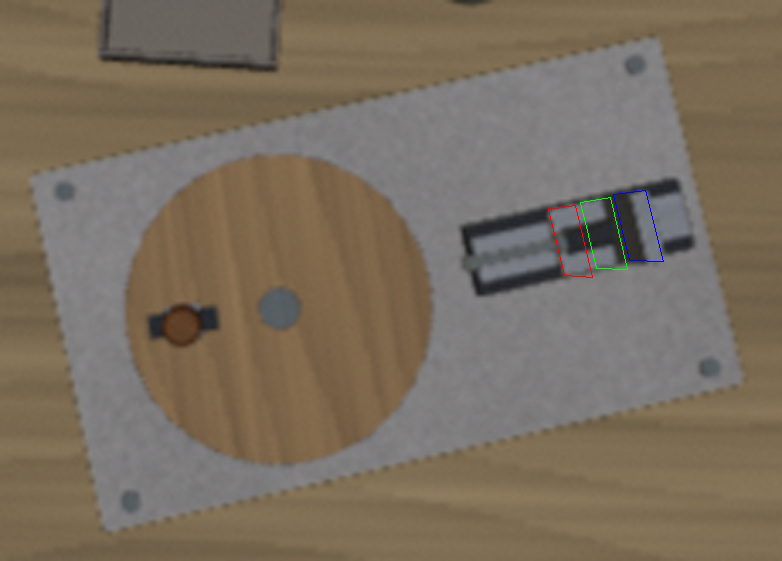

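View pics/ov_scene.png

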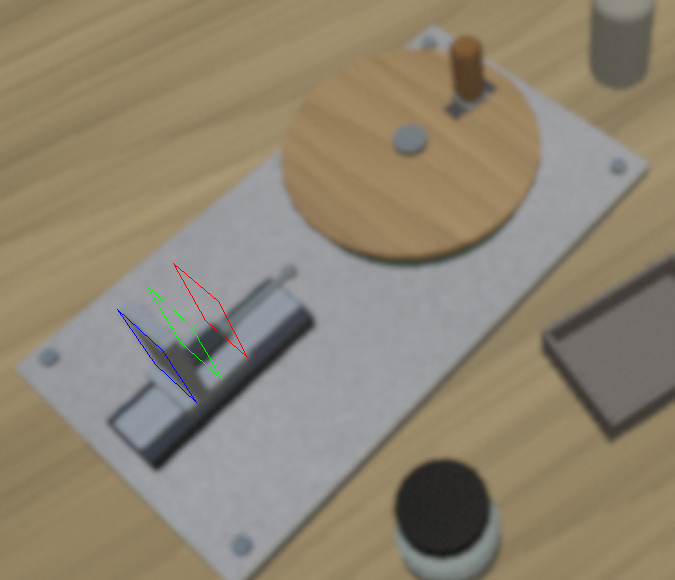

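```bash
cat >> h.py <<'E'
from scipy.spatial.transform import Rotation as Ro
A=np.array([.5105,.049]); YAW=14.0
y=np.array([np.cos(np.radians(90+YAW)),np.sin(np.radians(90+YAW))]); x=np.array([y[1],-y[0]])
W=lambda a,b,z: np.r_[A+x*a+y*b,z]
def st(tgt=None,pr=True):
    s=ctrl.sense(); R=Ro.from_euler("xyz",s["ee_rot"],degrees=True).as_matrix()
    d=s["position"][:2]-A; F=s["wrist_force"]
    print("t%.2f pos"%s["time_s"],np.round(s["position"]*1e3,1),"stand",np.round([d@x*1e3,d@y*1e3],1),"rpy",np.round(s["ee_rot"],2),"F",np.round(F,1),"Fstand",np.round([F[:2]@x,F[:2]@y],1),"w",round(s["gripper_width"]*1e3,1))
    if tgt is not None: print("tool delta mm",np.round(R.T@(tgt-s["position"])*1e3,1))
    return s,R
E
python3 -c "
from h import *
st(W(0,-.2425,.2))
import pickle
c=pickle.load(open('cams.pkl','rb'))['top']
print('glue',ray(c,168,282,.13),'frit',ray(c,337,161,.075),'railend',ray(c,195+690/3.4,180+215/3.4,.04),ray(c,195+475/3.4,180+260/3.4,.04))
"
```

```text
t0.20 pos [ 159.4 -707.   249.7] stand [-523.5 -648.6] rpy [-1.7995e+02  1.0000e-02  1.2710e+01] F [-0.5 -0.2  0.7] Fstand [-0.5 -0. ] w 85.3
tool delta mm [ 514.3 -417.8   50.1]
glue [0.48603679 0.24718272 0.13      ] frit [ 0.72928937 -0.06510789  0.075     ] railend [ 0.57026138 -0.19848348  0.04      ] [ 0.53989097 -0.06899404  0.04      ]
```

>>> move_arm(translation=[[37, -30, 0], [37, -30, 0], [37, -30, 0], [37, -30, 0], [37, -30, 0]], dr=[[0, 0, -0.022], [0, 0, 0], [0, 0, 0], [0, 0, 0], [0, 0, 0]], gripper=0, force=20)

```text
time_s: 0.7
position: [0.3044, -0.516, 0.2503]
ee_rot: [180.0, -0.0, 14.0]
wrist_force: [0.9, -0.5, 0.5]
gripper_width: 0.0122
```

>>> move_arm(translation=[[37, -30, 0], [37, -30, 0], [37, -30, 0], [37, -30, 0], [37, -30, 0]], dr=[[0, 0, 0], [0, 0, 0], [0, 0, 0], [0, 0, 0], [0, 0, 0]])

```text
time_s: 1.2
position: [0.4478, -0.3258, 0.2504]
ee_rot: [180.0, -0.0, 14.0]
wrist_force: [0.2, -0.1, -0.2]
gripper_width: -0.0
```

```bash
python3 -c "
from h import *
st(W(0,-.2425,.2))"
```

```text
t1.20 pos [ 447.8 -325.8  250.4] stand [-151.5 -348.5] rpy [ 1.7999e+02 -1.0000e-02  1.3970e+01] F [ 0.2 -0.1 -0.2] Fstand [ 0.2 -0.1] w -0.0
tool delta mm [ 151.4 -106.1   50.4]
```

>>> move_arm(translation=[[38, -23, 0], [38, -23, 0], [38, -23, 0], [37.4, -22, 0], [0, 0, 35]], dr=[[0, 0, 0], [0, 0, 0], [0, 0, 0], [0, 0, 0], [0, 0, 0]])

```text
time_s: 1.7
position: [0.579, -0.197, 0.2184]
ee_rot: [179.9, -0.6, 14.4]
wrist_force: [-0.1, 0.3, -0.6]
gripper_width: 0.0
```

>>> move_arm(translation=[[0, 0, 35], [0, 0, 35], [0, 0, 30], [0, 0, 20], [0, 0, 0]], dr=[[0, 0, 0], [0, 0, 0], [0, 0, 0], [0, 0, 0], [0, 0, 0]])

```text
time_s: 2.2
position: [0.5704, -0.202, 0.0925]
ee_rot: [-179.9, 0.2, 14.0]
wrist_force: [0.4, -0.2, 0.9]
gripper_width: 0.0003
```

```bash
python3 -c "
from h import *
st(W(0,-.2425,.095))
for n,(o,k) in {'top':((295,180),6),'scene':((85,130),2.7)}.items():
    c=ctrl.camera(n); im=c['color'][:,:,::-1]; im=im[o[1]:o[1]+(100 if k>5 else 215),o[0]:o[0]+(130 if k>5 else 250)]
    cv2.imwrite(f'pics/a_{n}.png',cv2.resize(im,None,fx=k,fy=k,interpolation=cv2.INTER_CUBIC))
"
```

```text
t2.20 pos [ 570.4 -202.    92.5] stand [  -2.6 -258.1] rpy [-179.86    0.25   13.99] F [ 0.4 -0.2  0.9] Fstand [ 0.3 -0.3] w 0.3
tool delta mm [  2.6 -15.6  -2.5]
```

View pics/a_top.png

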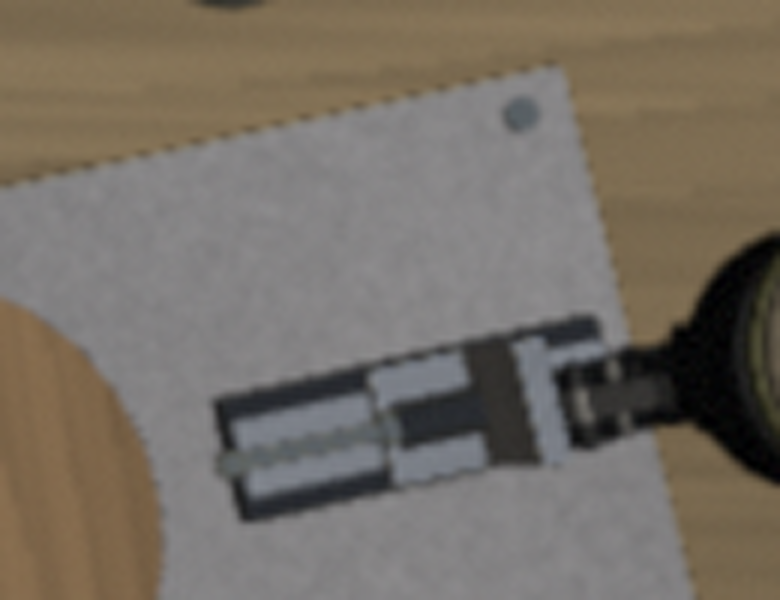

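View pics/a_scene.png

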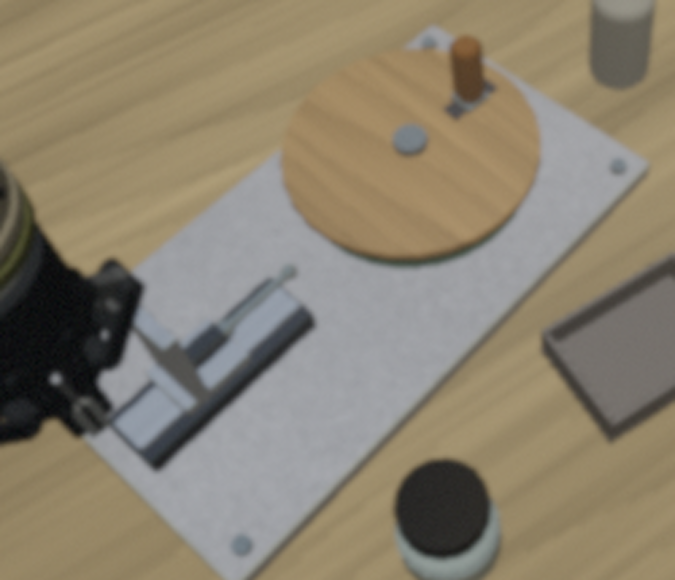

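>>> move_arm(translation=[[1.3, -2, -2], [1.3, -2, 0], [0, -2, 0], [0, -2, 0], [0, -2, 0]], dr=[[0, 0, 0], [0, 0, 0], [0, 0, 0], [0, 0, 0], [0, 0, 0]])

```text
time_s: 2.8
position: [0.572, -0.192, 0.0976]
ee_rot: [180.0, -0.0, 14.0]
wrist_force: [0.4, 0.4, -0.2]
gripper_width: 0.0001
```

>>> move_arm(translation=[[0, -2, 0], [0, -2, 0], [0, -2, 0], [0, -2, 0], [0, -2, 0]], dr=[[0, 0, 0], [0, 0, 0], [0, 0, 0], [0, 0, 0], [0, 0, 0]])

```text
time_s: 3.3
position: [0.5695, -0.1824, 0.0972]
ee_rot: [-180.0, 0.0, 14.0]
wrist_force: [0.6, -1.0, -0.8]
gripper_width: -0.0001
```

>>> move_arm(translation=[[0, -2, 0], [0, -2, 0], [0, -2, 0], [0, -2, 0], [0, -2, 0]], dr=[[0, 0, 0], [0, 0, 0], [0, 0, 0], [0, 0, 0], [0, 0, 0]])

```text
time_s: 3.8
position: [0.5671, -0.1727, 0.0972]
ee_rot: [-180.0, 0.0, 14.0]
wrist_force: [0.4, 0.5, 0.5]
gripper_width: 0.0
```

>>> move_arm(translation=[[0, -1, 0], [0, -1, 0], [0, -1, 0], [0, -1, 0], [0, -1, 0]], dr=[[0, 0, 0], [0, 0, 0], [0, 0, 0], [0, 0, 0], [0, 0, 0]])

```text
time_s: 4.3
position: [0.5667, -0.17, 0.0977]
ee_rot: [179.9, -0.1, 13.9]
wrist_force: [2.9, -9.2, 3.9]
gripper_width: -0.0003
```

>>> move_arm(translation=[[0, -1, 0], [0, -1, 0], [0, -1, 0], [0, -1, 0], [0, -1, 0]], dr=[[0, 0, 0], [0, 0, 0], [0, 0, 0], [0, 0, 0], [0, 0, 0]])

```text
time_s: 4.8
position: [0.5661, -0.167, 0.0982]
ee_rot: [179.7, -0.2, 13.8]
wrist_force: [2.2, -12.4, 4.3]
gripper_width: 0.0002
```

>>> move_arm(translation=[[0, -1.5, 0], [0, -1.5, 0], [0, -1.5, 0], [0, -1.5, 0], [0, -1.5, 0]], dr=[[0, 0, 0], [0, 0, 0], [0, 0, 0], [0, 0, 0], [0, 0, 0]])

```text
time_s: 5.3
position: [0.5642, -0.1597, 0.0982]
ee_rot: [179.7, -0.2, 13.8]
wrist_force: [2.8, -12.8, 5.2]
gripper_width: -0.0001
```

>>> move_arm(translation=[[0, -1.5, 0], [0, -1.5, 0], [0, -1.5, 0], [0, -1.5, 0], [0, -1.5, 0]], dr=[[0, 0, 0], [0, 0, 0], [0, 0, 0], [0, 0, 0], [0, 0, 0]])

```text
time_s: 5.8
position: [0.5624, -0.1524, 0.0982]
ee_rot: [179.7, -0.1, 13.8]
wrist_force: [1.3, -12.9, 5.5]
gripper_width: -0.0002
```

>>> move_arm(translation=[[0, -1, 0], [0, -1, 0], [0, -1, 0]], dr=[[0, 0, 0], [0, 0, 0], [0, 0, 0]])

```text
time_s: 6.1
position: [0.5617, -0.1494, 0.0982]
ee_rot: [179.7, -0.1, 13.8]
wrist_force: [1.9, -12.3, 4.9]
gripper_width: -0.0001
```

>>> move_arm(translation=[[0, -1, 0], [0, -1, 0], [0, -1, 0]], dr=[[0, 0, 0], [0, 0, 0], [0, 0, 0]])

```text
time_s: 6.4
position: [0.561, -0.1465, 0.0982]
ee_rot: [179.7, -0.1, 13.8]
wrist_force: [1.2, -13.4, 5.6]
gripper_width: 0.0
```

>>> move_arm(translation=[[0, -1, 0], [0, -1, 0]], dr=[[0, 0, 0], [0, 0, 0]])

```text
time_s: 6.6
position: [0.5604, -0.1446, 0.0982]
ee_rot: [179.7, -0.1, 13.8]
wrist_force: [2.0, -13.1, 5.2]
gripper_width: -0.0001
```

>>> move_arm(translation=[[0, -1, 0], [0, -1, 0]], dr=[[0, 0, 0], [0, 0, 0]])

```text
time_s: 6.8
position: [0.5599, -0.1426, 0.0982]
ee_rot: [179.7, -0.1, 13.8]
wrist_force: [1.3, -12.9, 5.4]
gripper_width: -0.0002
```

Travelled about 28 mm so far, with force steady at about 13 N. I'll keep going carefully.

>>> move_arm(translation=[[0, -1, 0], [0, -1, 0]], dr=[[0, 0, 0], [0, 0, 0]])

```text
time_s: 7.0
position: [0.5595, -0.1407, 0.0982]
ee_rot: [179.7, -0.1, 13.8]
wrist_force: [2.0, -13.0, 3.3]
gripper_width: -0.0003
```

>>> move_arm(translation=[[0, -1, 0], [0, -1, 0]], dr=[[0, 0, 0], [0, 0, 0]])

```text
time_s: 7.2
position: [0.5593, -0.1396, 0.0984]
ee_rot: [179.7, -0.2, 13.7]
wrist_force: [2.8, -18.3, 7.2]
gripper_width: -0.0
```

Force is rising and motion is slowing, so this looks like the stop. One more small step to confirm.

>>> move_arm(translation=[[0, -0.5, 0], [0, 0, 0]], dr=[[0, 0, 0], [0, 0, 0]])

```text
time_s: 7.4
position: [0.5593, -0.1394, 0.0985]
ee_rot: [179.7, -0.2, 13.7]
wrist_force: [2.9, -17.1, 7.5]
gripper_width: -0.0002
```

>>> move_arm(translation=[[0, -0.8, 0], [0, 0, 0]], dr=[[0, 0, 0], [0, 0, 0]])

```text
time_s: 7.6
position: [0.5593, -0.1391, 0.0987]
ee_rot: [179.6, -0.2, 13.7]
wrist_force: [2.5, -18.3, 7.8]
gripper_width: 0.0
```

>>> move_arm(translation=[[0, 6, 0], [0, 12, 0], [0, 5, -30], [0, 0, -40], [0, 0, -40]], dr=[[0, 0, 0], [0, 0, 0], [0, 0, 0], [0, 0, 0], [0, 0, 0]])

```text
time_s: 8.1
position: [0.5624, -0.1563, 0.2078]
ee_rot: [-179.9, 0.1, 14.0]
wrist_force: [1.1, -0.3, 0.6]
gripper_width: -0.0002
```

```bash
python3 -c "
from h import *
st(np.array([.5015,.1033,.205]))"
```

```text
t8.10 pos [ 562.4 -156.3  207.8] stand [   0.7 -211.8] rpy [-1.7993e+02  1.1000e-01  1.3960e+01] F [ 1.1 -0.3  0.6] Fstand [ 1.  -0.5] w -0.2
tool delta mm [   3.5 -266.6    3.1]
```

>>> move_arm(translation=[[0.7, -45, 0], [0.7, -45, 0], [0.7, -45, 0], [0.7, -45, 0], [0.7, -45, 0]], dr=[[0, 0, 0], [0, 0, 0], [0, 0, 0], [0, 0, 0], [0, 0, 0]], gripper=60)

```text
time_s: 8.6
position: [0.5114, 0.0646, 0.2072]
ee_rot: [-180.0, 0.0, 14.0]
wrist_force: [-0.0, -0.1, 0.1]
gripper_width: 0.0601
```

>>> move_arm(translation=[[0, -30, 0], [0, -11, 0], [0, 0, 0]], dr=[[0, 0, 0], [0, 0, 0], [0, 0, 0]])

```text
time_s: 8.9
position: [0.5019, 0.1042, 0.2071]
ee_rot: [-180.0, 0.0, 14.1]
wrist_force: [-0.3, -0.5, -0.0]
gripper_width: 0.0602
```

```bash
python3 -c "
from h import *
st(np.array([.5015,.1033,.110]))
for n,(o,k) in {'top':((195,180),3.4),'scene':((85,130),2.7)}.items():
    c=ctrl.camera(n); im=c['color'][:,:,::-1]; im=im[o[1]:o[1]+(165 if k>3 else 215),o[0]:o[0]+(230 if k>3 else 250)]
    cv2.imwrite(f'pics/b_{n}.png',cv2.resize(im,None,fx=k,fy=k,interpolation=cv2.INTER_CUBIC))
"
```

```text
t8.90 pos [501.9 104.2 207.1] stand [ 5.  55.6] rpy [-1.7998e+02  3.0000e-02  1.4140e+01] F [-0.3 -0.5 -0. ] Fstand [-0.4 -0.4] w 60.2
tool delta mm [-0.5  0.8 97.1]
```

View pics/b_scene.png

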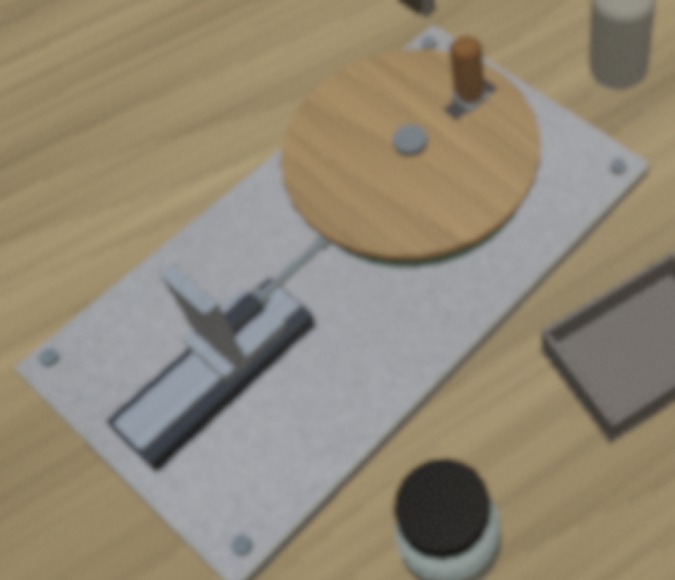

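View pics/b_top.png

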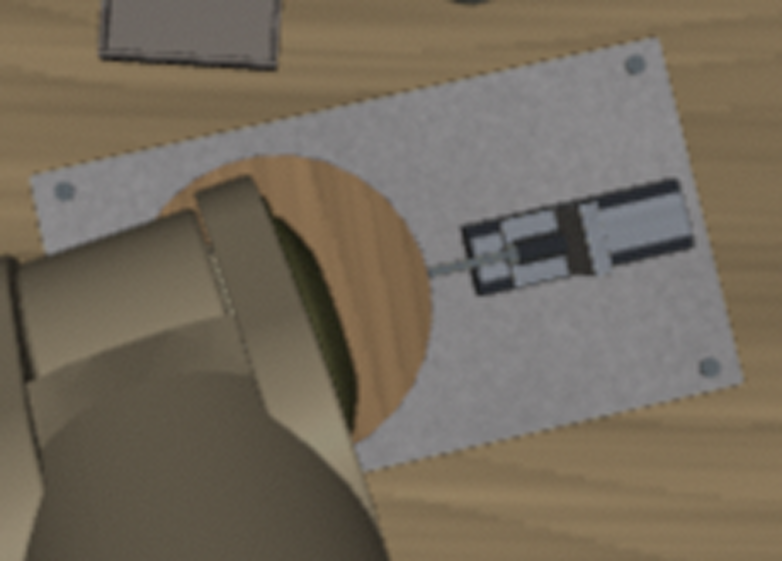

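>>> move_arm(translation=[[0, 1, 35], [0, 0, 32], [0, 0, 20], [0, 0, 10], [0, 0, 0]], dr=[[0, 0, 0], [0, 0, 0], [0, 0, 0], [0, 0, 0], [0, 0, 0]])

```text
time_s: 9.5
position: [0.5022, 0.1004, 0.1092]
ee_rot: [180.0, 0.1, 13.9]
wrist_force: [1.3, -0.3, 0.5]
gripper_width: 0.06
```

>>> move_arm(translation=[[0, 0, 0], [0, 0, 0], [0, 0, 0], [0, 0, 0]], dr=[[0, 0, 0], [0, 0, 0], [0, 0, 0], [0, 0, 0]], gripper=10, force=50)

```text
time_s: 9.9
position: [0.503, 0.1022, 0.1114]
ee_rot: [-180.0, -0.1, 14.0]
wrist_force: [-0.7, 0.1, 5.0]
gripper_width: 0.0207
```

```bash
python3 -c "
from h import *
s,R=st()
d=s['position'][:2]-A; th=np.degrees(np.arctan2(d@y,d@x)); print('r',np.hypot(*d),'angle in stand',th)
"
```

```text
t9.90 pos [503.  102.2 111.4] stand [ 5.6 53.4] rpy [-1.7999e+02 -1.1000e-01  1.3980e+01] F [-0.7  0.1  5. ] Fstand [-0.7  0.3] w 20.7
r 0.053736735243578124 angle in stand 84.0278410636503
```

```bash
cat > wp.py <<'E'
import numpy as np,sys,json
def rows(t0,step,n,per,r=55.):
    p=np.round([[r*np.cos(np.radians(t0+step*i)),-r*np.sin(np.radians(t0+step*i))] for i in range(n+1)],1); d=np.diff(p,axis=0)
    for i in range(0,n,per): print("%.1f->%.1f"%(t0+step*i,t0+step*min(i+per,n)),json.dumps([[round(a,1),round(b,1),0] for a,b in d[i:i+per]]))
if __name__=="__main__": rows(*map(float,sys.argv[1:3]),*map(int,sys.argv[3:5]))
E
python3 wp.py 84 4.5 80 4
```

```text
84.0->102.0 [[-4.3, -0.3, 0], [-4.3, 0.1, 0], [-4.3, 0.4, 0], [-4.2, 0.7, 0]]
102.0->120.0 [[-4.2, 1.1, 0], [-4.1, 1.4, 0], [-4.0, 1.7, 0], [-3.8, 2.0, 0]]
120.0->138.0 [[-3.7, 2.3, 0], [-3.4, 2.6, 0], [-3.3, 2.8, 0], [-3.0, 3.1, 0]]
138.0->156.0 [[-2.7, 3.3, 0], [-2.5, 3.5, 0], [-2.2, 3.8, 0], [-1.9, 3.8, 0]]
156.0->174.0 [[-1.6, 4.0, 0], [-1.3, 4.2, 0], [-1.0, 4.2, 0], [-0.6, 4.3, 0]]
174.0->192.0 [[-0.3, 4.3, 0], [0.1, 4.3, 0], [0.4, 4.3, 0], [0.7, 4.2, 0]]
192.0->210.0 [[1.1, 4.2, 0], [1.4, 4.1, 0], [1.7, 4.0, 0], [2.0, 3.8, 0]]
210.0->228.0 [[2.3, 3.7, 0], [2.6, 3.4, 0], [2.8, 3.3, 0], [3.1, 3.0, 0]]
228.0->246.0 [[3.3, 2.7, 0], [3.5, 2.5, 0], [3.8, 2.2, 0], [3.8, 1.9, 0]]
246.0->264.0 [[4.0, 1.6, 0], [4.2, 1.3, 0], [4.2, 1.0, 0], [4.3, 0.6, 0]]
264.0->282.0 [[4.3, 0.3, 0], [4.3, -0.1, 0], [4.3, -0.4, 0], [4.2, -0.7, 0]]
282.0->300.0 [[4.2, -1.1, 0], [4.1, -1.4, 0], [4.0, -1.7, 0], [3.8, -2.0, 0]]
300.0->318.0 [[3.7, -2.3, 0], [3.4, -2.6, 0], [3.3, -2.8, 0], [3.0, -3.1, 0]]
318.0->336.0 [[2.7, -3.3, 0], [2.5, -3.5, 0], [2.2, -3.8, 0], [1.9, -3.8, 0]]
336.0->354.0 [[1.6, -4.0, 0], [1.3, -4.2, 0], [1.0, -4.2, 0], [0.6, -4.3, 0]]
354.0->372.0 [[0.3, -4.3, 0], [-0.1, -4.3, 0], [-0.4, -4.3, 0], [-0.7, -4.2, 0]]
372.0->390.0 [[-1.1, -4.2, 0], [-1.4, -4.1, 0], [-1.7, -4.0, 0], [-2.0, -3.8, 0]]
390.0->408.0 [[-2.3, -3.7, 0], [-2.6, -3.4, 0], [-2.8, -3.3, 0], [-3.1, -3.0, 0]]
408.0->426.0 [[-3.3, -2.7, 0], [-3.5, -2.5, 0], [-3.8, -2.2, 0], [-3.8, -1.9, 0]]
426.0->444.0 [[-4.0, -1.6, 0], [-4.2, -1.3, 0], [-4.2, -1.0, 0], [-4.3, -0.6, 0]]
```

>>> move_arm(translation=[[-4.3, -1.5, 0], [-4.3, 0.1, 0], [-4.3, 0.4, 0], [-4.2, 0.7, 0]], dr=[[0, 0, 0], [0, 0, 0], [0, 0, 0], [0, 0, 0]])

```text
time_s: 10.3
position: [0.4863, 0.0986, 0.1113]
ee_rot: [-180.0, -0.2, 14.0]
wrist_force: [1.1, 1.4, 8.4]
gripper_width: 0.0207
```

>>> move_arm(translation=[[-4.2, 1.1, 0], [-4.1, 1.4, 0], [-4.0, 1.7, 0], [-3.8, 2.0, 0]], dr=[[0, 0, 0], [0, 0, 0], [0, 0, 0], [0, 0, 0]])

```text
time_s: 10.7
position: [0.4722, 0.0886, 0.1113]
ee_rot: [-180.0, -0.2, 14.0]
wrist_force: [0.5, 1.1, 10.1]
gripper_width: 0.0208
```

```bash
cat > f.py <<'E'
from h import *
import sys
def an(t,px,py,fx,fy):
    d=np.array([px,py])-A; u=d/np.hypot(*d); tt=np.array([-u[1],u[0]]); F=np.array([fx,fy])
    print("t%.1f th %.1f r %.1f  Ftan %.1f Frad %.1f"%(t,np.degrees(np.arctan2(d@y,d@x))%360,np.hypot(*d)*1e3,F@tt,F@u))
for l in sys.stdin:
    v=[float(q) for q in l.split()]
    if len(v)==5: an(*v)
E
python3 f.py <<'E'
E
python3 -c "
from h import *
st()"
```

```text
t10.70 pos [472.2  88.6 111.3] stand [-27.6  47.7] rpy [-1.7999e+02 -1.6000e-01  1.3990e+01] F [ 0.5  1.1 10.1] Fstand [0.7 0.9] w 20.8
```

>>> move_arm(translation=[[-3.7, 2.3, -1], [-3.4, 2.6, -1], [-3.3, 2.8, 0], [-3.0, 3.1, 0]], dr=[[0, 0, 0], [0, 0, 0], [0, 0, 0], [0, 0, 0]])

```text
time_s: 11.1
position: [0.4604, 0.0741, 0.1118]
ee_rot: [-180.0, 0.1, 14.0]
wrist_force: [0.6, 0.5, -16.5]
gripper_width: 0.0206
```

>>> move_arm(translation=[[-2.7, 3.3, 0], [-2.5, 3.5, 0], [-2.2, 3.8, 0], [-1.9, 3.8, 0]], dr=[[0, 0, 0], [0, 0, 0], [0, 0, 0], [0, 0, 0]])

```text
time_s: 11.5
position: [0.4552, 0.0578, 0.1119]
ee_rot: [-180.0, 0.1, 14.0]
wrist_force: [0.4, 1.5, -23.9]
gripper_width: 0.0206
```

>>> move_arm(translation=[[-1.6, 4.0, 0], [-1.3, 4.2, 0], [-1.0, 4.2, 0], [-0.6, 4.3, 0]], dr=[[0, 0, 0], [0, 0, 0], [0, 0, 0], [0, 0, 0]])

```text
time_s: 11.9
position: [0.4549, 0.0405, 0.112]
ee_rot: [-180.0, 0.1, 14.0]
wrist_force: [0.9, 0.9, -26.7]
gripper_width: 0.0208
```

>>> move_arm(translation=[[-0.3, 4.3, 0], [0.1, 4.3, 0], [0.4, 4.3, 0], [0.7, 4.2, 0]], dr=[[0, 0, 0], [0, 0, 0], [0, 0, 0], [0, 0, 0]])

```text
time_s: 12.3
position: [0.4599, 0.0242, 0.1119]
ee_rot: [-180.0, 0.1, 14.0]
wrist_force: [0.4, 1.3, -24.9]
gripper_width: 0.0208
```

>>> move_arm(translation=[[1.1, 4.2, 0], [1.4, 4.1, 0], [1.7, 4.0, 0], [2.0, 3.8, 0]], dr=[[0, 0, 0], [0, 0, 0], [0, 0, 0], [0, 0, 0]])

```text
time_s: 12.7
position: [0.4691, 0.0106, 0.1119]
ee_rot: [-180.0, 0.1, 14.0]
wrist_force: [-3.5, 5.8, -23.1]
gripper_width: 0.0204
```

>>> move_arm(translation=[[2.3, 3.7, 0.7], [2.6, 3.4, 0.6], [2.8, 3.3, 0], [3.1, 3.0, 0]], dr=[[0, 0, 0], [0, 0, 0], [0, 0, 0], [0, 0, 0]])

```text
time_s: 13.1
position: [0.4826, 0.0004, 0.1116]
ee_rot: [-180.0, 0.1, 14.0]
wrist_force: [-6.3, 4.5, -6.4]
gripper_width: 0.0209
```

>>> move_arm(translation=[[3.3, 2.7, 0], [3.5, 2.5, 0], [3.8, 2.2, 0], [3.8, 1.9, 0]], dr=[[0, 0, 0], [0, 0, 0], [0, 0, 0], [0, 0, 0]])

```text
time_s: 13.5
position: [0.5005, -0.0059, 0.1117]
ee_rot: [180.0, -0.0, 14.0]
wrist_force: [-1.7, 0.3, -8.3]
gripper_width: 0.0211
```

>>> move_arm(translation=[[4.0, 1.6, 0], [4.2, 1.3, 0], [4.2, 1.0, 0], [4.3, 0.6, 0]], dr=[[0, 0, 0], [0, 0, 0], [0, 0, 0], [0, 0, 0]])

```text
time_s: 13.9
position: [0.5185, -0.0058, 0.1115]
ee_rot: [180.0, -0.1, 14.0]
wrist_force: [-0.6, 0.4, 1.8]
gripper_width: 0.0208
```

```bash
python3 f.py <<'E'
10.3 .4863 .0986 1.1 1.4
10.7 .4722 .0886 .5 1.1
11.1 .4604 .0741 .6 .5
11.5 .4552 .0578 .4 1.5
11.9 .4549 .0405 .9 .9
12.3 .4599 .0242 .4 1.3
12.7 .4691 .0106 -3.5 5.8
E
python3 -c "
from h import *
st()"
```

```text
t10.3 th 102.0 r 55.2  Ftan -1.6 Frad 0.8
t10.7 th 120.0 r 55.1  Ftan -1.1 Frad 0.4
t11.1 th 139.4 r 56.0  Ftan -0.7 Frad -0.3
t11.5 th 157.0 r 56.0  Ftan -1.5 Frad -0.2
t11.9 th 174.7 r 56.2  Ftan -0.8 Frad -1.0
t12.3 th 192.1 r 56.4  Ftan -1.0 Frad -0.9
t12.7 th 208.8 r 56.5  Ftan -6.6 Frad -1.4
t13.90 pos [518.5  -5.8 111.5] stand [ -5.5 -55.1] rpy [ 1.7998e+02 -8.0000e-02  1.3960e+01] F [-0.6  0.4  1.8] Fstand [-0.5  0.6] w 20.8
```

```bash
python3 wp.py 264 -3 26 2; echo; python3 wp.py 186 3 26 2
```

```text
264.0->258.0 [[-2.9, -0.4, 0], [-2.8, -0.5, 0]]
258.0->252.0 [[-2.8, -0.7, 0], [-2.8, -0.8, 0]]
252.0->246.0 [[-2.7, -1.0, 0], [-2.7, -1.1, 0]]
246.0->240.0 [[-2.6, -1.2, 0], [-2.5, -1.4, 0]]
240.0->234.0 [[-2.5, -1.5, 0], [-2.3, -1.6, 0]]
234.0->228.0 [[-2.3, -1.8, 0], [-2.2, -1.8, 0]]
228.0->222.0 [[-2.1, -2.0, 0], [-2.0, -2.1, 0]]
222.0->216.0 [[-1.8, -2.2, 0], [-1.8, -2.3, 0]]
216.0->210.0 [[-1.6, -2.3, 0], [-1.5, -2.5, 0]]
210.0->204.0 [[-1.4, -2.5, 0], [-1.2, -2.6, 0]]
204.0->198.0 [[-1.1, -2.7, 0], [-1.0, -2.7, 0]]
198.0->192.0 [[-0.8, -2.8, 0], [-0.7, -2.8, 0]]
192.0->186.0 [[-0.5, -2.8, 0], [-0.4, -2.9, 0]]

186.0->192.0 [[0.4, 2.9, 0], [0.5, 2.8, 0]]
192.0->198.0 [[0.7, 2.8, 0], [0.8, 2.8, 0]]
198.0->204.0 [[1.0, 2.7, 0], [1.1, 2.7, 0]]
204.0->210.0 [[1.2, 2.6, 0], [1.4, 2.5, 0]]
210.0->216.0 [[1.5, 2.5, 0], [1.6, 2.3, 0]]
216.0->222.0 [[1.8, 2.3, 0], [1.8, 2.2, 0]]
222.0->228.0 [[2.0, 2.1, 0], [2.1, 2.0, 0]]
228.0->234.0 [[2.2, 1.8, 0], [2.3, 1.8, 0]]
234.0->240.0 [[2.3, 1.6, 0], [2.5, 1.5, 0]]
240.0->246.0 [[2.5, 1.4, 0], [2.6, 1.2, 0]]
246.0->252.0 [[2.7, 1.1, 0], [2.7, 1.0, 0]]
252.0->258.0 [[2.8, 0.8, 0], [2.8, 0.7, 0]]
258.0->264.0 [[2.8, 0.5, 0], [2.9, 0.4, 0]]
```

>>> move_arm(translation=[[-2.9, -0.4, 0], [-2.8, -0.5, 0], [-2.8, -0.7, 0], [-2.8, -0.8, 0]], dr=[[0, 0, 0], [0, 0, 0], [0, 0, 0], [0, 0, 0]])

```text
time_s: 14.3
position: [0.5059, -0.0062, 0.1114]
ee_rot: [180.0, -0.1, 14.0]
wrist_force: [0.5, 1.3, 4.3]
gripper_width: 0.0208
```

>>> move_arm(translation=[[-2.7, -1.0, 0], [-2.7, -1.1, 0]], dr=[[0, 0, 0], [0, 0, 0]])

```text
time_s: 14.5
position: [0.5002, -0.0054, 0.1114]
ee_rot: [180.0, -0.1, 14.0]
wrist_force: [1.5, 0.4, 4.8]
gripper_width: 0.0207
```

>>> move_arm(translation=[[-2.6, -1.2, 0], [-2.5, -1.4, 0]], dr=[[0, 0, 0], [0, 0, 0]])

```text
time_s: 14.7
position: [0.4953, -0.0042, 0.1114]
ee_rot: [180.0, -0.1, 14.0]
wrist_force: [4.2, -0.9, 6.3]
gripper_width: 0.0209
```

>>> move_arm(translation=[[-2.5, -1.5, 0], [-2.3, -1.6, 0]], dr=[[0, 0, 0], [0, 0, 0]])

```text
time_s: 14.9
position: [0.4904, -0.0024, 0.1114]
ee_rot: [180.0, -0.2, 14.0]
wrist_force: [5.7, -3.0, 4.9]
gripper_width: 0.0206
```

>>> move_arm(translation=[[-2.3, -1.8, 0], [-2.2, -1.8, 0]], dr=[[0, 0, 0], [0, 0, 0]])

```text
time_s: 15.1
position: [0.4857, -0.0002, 0.1114]
ee_rot: [179.9, -0.2, 13.9]
wrist_force: [7.4, -3.3, 3.4]
gripper_width: 0.0206
```

>>> move_arm(translation=[[-2.1, -2.0, 0], [-2.0, -2.1, 0]], dr=[[0, 0, 0], [0, 0, 0]])

```text
time_s: 15.3
position: [0.481, 0.0025, 0.1114]
ee_rot: [179.9, -0.2, 13.9]
wrist_force: [7.7, -3.5, 3.2]
gripper_width: 0.0207
```

>>> move_arm(translation=[[-1.8, -2.2, 0], [-1.8, -2.3, 0]], dr=[[0, 0, 0], [0, 0, 0]])

```text
time_s: 15.5
position: [0.4764, 0.0058, 0.1114]
ee_rot: [179.9, -0.2, 13.9]
wrist_force: [7.1, -4.7, 4.7]
gripper_width: 0.0205
```

>>> move_arm(translation=[[-1.6, -2.3, 0], [-1.5, -2.5, 0]], dr=[[0, 0, 0], [0, 0, 0]])

```text
time_s: 15.7
position: [0.4719, 0.0096, 0.1114]
ee_rot: [179.9, -0.2, 13.9]
wrist_force: [6.0, -4.1, 5.5]
gripper_width: 0.0206
```

>>> move_arm(translation=[[-1.4, -2.5, 0], [-1.2, -2.6, 0]], dr=[[0, 0, 0], [0, 0, 0]])

```text
time_s: 15.9
position: [0.4675, 0.014, 0.1113]
ee_rot: [179.9, -0.1, 13.9]
wrist_force: [4.9, -3.9, 6.5]
gripper_width: 0.0206
```

>>> move_arm(translation=[[-1.1, -2.7, 0], [-1.0, -2.7, 0]], dr=[[0, 0, 0], [0, 0, 0]])

```text
time_s: 16.1
position: [0.4634, 0.0191, 0.1113]
ee_rot: [180.0, -0.0, 13.9]
wrist_force: [2.1, -1.8, 8.4]
gripper_width: 0.0205
```

>>> move_arm(translation=[[-0.8, -2.8, 0], [-0.7, -2.8, 0]], dr=[[0, 0, 0], [0, 0, 0]])

```text
time_s: 16.3
position: [0.4601, 0.0245, 0.1113]
ee_rot: [180.0, -0.0, 14.0]
wrist_force: [0.3, 0.3, 9.9]
gripper_width: 0.0205
```

>>> move_arm(translation=[[-0.5, -2.8, 0], [-0.4, -2.9, 0]], dr=[[0, 0, 0], [0, 0, 0]])

```text
time_s: 16.5
position: [0.4577, 0.0298, 0.1113]
ee_rot: [180.0, 0.0, 14.0]
wrist_force: [0.8, -0.9, 10.3]
gripper_width: 0.0207
```

>>> move_arm(translation=[[0.4, 2.9, 0], [0.5, 2.8, 0]], dr=[[0, 0, 0], [0, 0, 0]])

```text
time_s: 16.7
position: [0.4599, 0.0249, 0.1113]
ee_rot: [-180.0, 0.0, 14.0]
wrist_force: [0.2, 1.4, 10.7]
gripper_width: 0.021
```

>>> move_arm(translation=[[0.7, 2.8, 0], [0.8, 2.8, 0]], dr=[[0, 0, 0], [0, 0, 0]])

```text
time_s: 16.9
position: [0.4626, 0.0198, 0.1112]
ee_rot: [-180.0, 0.0, 14.0]
wrist_force: [-0.8, 2.4, 10.8]
gripper_width: 0.0203
```

>>> move_arm(translation=[[1.0, 2.7, 0], [1.1, 2.7, 0]], dr=[[0, 0, 0], [0, 0, 0]])

```text
time_s: 17.1
position: [0.4655, 0.0154, 0.1112]
ee_rot: [-180.0, 0.1, 14.0]
wrist_force: [-1.9, 3.4, 11.4]
gripper_width: 0.0205
```

>>> move_arm(translation=[[1.2, 2.6, 0], [1.4, 2.5, 0]], dr=[[0, 0, 0], [0, 0, 0]])

```text
time_s: 17.3
position: [0.4687, 0.0113, 0.1112]
ee_rot: [-179.9, 0.1, 14.0]
wrist_force: [-3.8, 4.9, 13.2]
gripper_width: 0.0209
```

>>> move_arm(translation=[[1.5, 2.5, 0], [1.6, 2.3, 0]], dr=[[0, 0, 0], [0, 0, 0]])

```text
time_s: 17.5
position: [0.4724, 0.0076, 0.1112]
ee_rot: [-179.9, 0.2, 14.1]
wrist_force: [-5.7, 6.2, 13.9]
gripper_width: 0.0211
```

>>> move_arm(translation=[[1.8, 2.3, 0], [1.8, 2.2, 0]], dr=[[0, 0, 0], [0, 0, 0]])

```text
time_s: 17.7
position: [0.4765, 0.0042, 0.1111]
ee_rot: [-179.9, 0.2, 14.1]
wrist_force: [-6.3, 4.8, 15.1]
gripper_width: 0.0206
```

>>> move_arm(translation=[[2.0, 2.1, 0], [2.1, 2.0, 0]], dr=[[0, 0, 0], [0, 0, 0]])

```text
time_s: 17.9
position: [0.4812, 0.001, 0.1111]
ee_rot: [-179.9, 0.3, 14.0]
wrist_force: [-6.5, 5.7, 16.4]
gripper_width: 0.0206
```

>>> move_arm(translation=[[2.2, 1.8, 0], [2.3, 1.8, 0]], dr=[[0, 0, 0], [0, 0, 0]])

```text
time_s: 18.1
position: [0.4864, -0.0016, 0.1112]
ee_rot: [-179.9, 0.3, 14.0]
wrist_force: [-6.2, 3.5, 16.3]
gripper_width: 0.0204
```

>>> move_arm(translation=[[2.3, 1.6, 0], [2.5, 1.5, 0]], dr=[[0, 0, 0], [0, 0, 0]])

```text
time_s: 18.3
position: [0.4922, -0.0037, 0.1112]
ee_rot: [-179.9, 0.2, 14.0]
wrist_force: [-4.2, 1.8, 13.4]
gripper_width: 0.0208
```

>>> move_arm(translation=[[2.5, 1.4, 0], [2.6, 1.2, 0]], dr=[[0, 0, 0], [0, 0, 0]])

```text
time_s: 18.5
position: [0.4987, -0.0053, 0.1112]
ee_rot: [-180.0, 0.1, 14.0]
wrist_force: [-2.5, 0.6, 11.3]
gripper_width: 0.0205
```

>>> move_arm(translation=[[2.7, 1.1, 0], [2.7, 1.0, 0]], dr=[[0, 0, 0], [0, 0, 0]])

```text
time_s: 18.7
position: [0.5052, -0.0061, 0.1113]
ee_rot: [-180.0, 0.1, 14.0]
wrist_force: [-0.3, 0.4, 10.2]
gripper_width: 0.0208
```

>>> move_arm(translation=[[2.8, 0.8, 0], [2.8, 0.7, 0]], dr=[[0, 0, 0], [0, 0, 0]])

```text
time_s: 18.9
position: [0.511, -0.0062, 0.1113]
ee_rot: [-180.0, 0.1, 14.0]
wrist_force: [0.2, 0.6, 10.5]
gripper_width: 0.0208
```

```bash
cat > d.txt <<'E'
14.3 .5059 -.0062 .5 1.3
14.5 .5002 -.0054 1.5 .4
14.7 .4953 -.0042 4.2 -.9
14.9 .4904 -.0024 5.7 -3.0
15.1 .4857 -.0002 7.4 -3.3
15.3 .481 .0025 7.7 -3.5
15.5 .4764 .0058 7.1 -4.7
15.7 .4719 .0096 6.0 -4.1
15.9 .4675 .014 4.9 -3.9
16.1 .4634 .0191 2.1 -1.8
16.3 .4601 .0245 .3 .3
16.5 .4577 .0298 .8 -.9
16.7 .4599 .0249 .2 1.4
16.9 .4626 .0198 -.8 2.4
17.1 .4655 .0154 -1.9 3.4
17.3 .4687 .0113 -3.8 4.9
17.5 .4724 .0076 -5.7 6.2
17.7 .4765 .0042 -6.3 4.8
17.9 .4812 .001 -6.5 5.7
18.1 .4864 -.0016 -6.2 3.5
18.3 .4922 -.0037 -4.2 1.8
18.5 .4987 -.0053 -2.5 .6
18.7 .5052 -.0061 -.3 .4
18.9 .511 -.0062 .2 .6
E
python3 f.py<d.txt
python3 - <<'E'
from h import *
v=np.loadtxt("d.txt"); d=v[:,1:3]-A; th=np.degrees(np.arctan2(d@y,d@x))%360; u=d/np.hypot(*d.T)[:,None]
F=v[:,4]*u[:,0]-v[:,3]*u[:,1]
cw=slice(0,12); cc=slice(12,24)
from scipy.optimize import curve_fit
# load N=n*bump(th-c) with cos^2 bump of half-width w; drag=b+N*(m + s*k*slope)
def model(X,c,w,n,k,b,lag):
    t,s=X; q=(t-(c+s*lag))/w; on=np.abs(q)<1
    N=n*.5*(1+np.cos(np.pi*q))*on; sl=-np.sin(np.pi*q)*on
    return -s*(b+N)-k*N*sl
s=np.r_[-np.ones(12),np.ones(12)]
p,cov=curve_fit(lambda X,c,w,n,k,b:model(X,c,w,n,k,b,0),(th,s),F,p0=[220,25,5,1,.7]); print(p,np.sqrt(np.diag(cov)))
print(np.round(F-model((th,s),*p,0),1))
for nm,sl in(("cw",cw),("ccw",cc)):
    g=np.maximum(np.abs(F[sl])-.9,0); print(nm,"centroid",np.sum(g*th[sl])/g.sum())
E
```

```text
t14.3 th 251.2 r 55.4  Ftan 0.4 Frad -1.3
t14.5 th 245.3 r 55.4  Ftan 1.4 Frad -0.7
t14.7 th 240.1 r 55.3  Ftan 4.3 Frad -0.3
t14.9 th 234.6 r 55.2  Ftan 6.4 Frad 0.7
t15.1 th 229.2 r 55.1  Ftan 8.1 Frad -0.4
t15.3 th 223.6 r 55.1  Ftan 8.4 Frad -1.2
t15.5 th 217.7 r 55.0  Ftan 8.5 Frad -0.7
t15.7 th 211.6 r 55.2  Ftan 7.2 Frad -1.3
t15.9 th 205.1 r 55.4  Ftan 6.1 Frad -1.3
t16.1 th 198.4 r 55.8  Ftan 2.6 Frad -0.8
t16.3 th 191.9 r 56.0  Ftan -0.1 Frad -0.4
t16.5 th 186.0 r 56.2  Ftan 1.1 Frad -0.4
t16.7 th 191.5 r 56.0  Ftan -1.2 Frad -0.8
t16.9 th 197.4 r 56.1  Ftan -2.5 Frad -0.6
t17.1 th 202.7 r 56.2  Ftan -3.9 Frad -0.5
t17.3 th 208.0 r 56.3  Ftan -6.2 Frad -0.5
t17.5 th 213.4 r 56.3  Ftan -8.4 Frad -0.7
t17.7 th 218.8 r 56.2  Ftan -7.9 Frad -0.0
t17.9 th 224.6 r 56.2  Ftan -8.5 Frad -1.5
t18.1 th 230.5 r 56.0  Ftan -7.1 Frad -0.5
t18.3 th 236.9 r 55.8  Ftan -4.6 Frad -0.3
t18.5 th 243.7 r 55.6  Ftan -2.6 Frad -0.1
t18.7 th 250.5 r 55.4  Ftan -0.3 Frad -0.4
t18.9 th 256.5 r 55.2  Ftan 0.2 Frad -0.6
[2.20759375e+02 3.50183068e+01 8.59852726e+00 2.06365213e-02
 1.62699584e-01] [0.40869162 1.5651157  0.35327144 0.03273196 0.32974214]
[-0.1 -0.6  0.4  0.5  0.4 -0.3 -0.1 -0.1  1.   0.  -0.9  1.  -0.5 -0.1
  0.5  0.2 -0.4  0.8 -0.1 -0.   0.4 -0.2  0.3  0.4]
cw centroid 221.374635143838
ccw centroid 219.68076446879334
```

```bash
python3 wp.py 258 -3 13 5
```

```text
258.0->243.0 [[-2.8, -0.7, 0], [-2.8, -0.8, 0], [-2.7, -1.0, 0], [-2.7, -1.1, 0], [-2.6, -1.2, 0]]
243.0->228.0 [[-2.5, -1.4, 0], [-2.5, -1.5, 0], [-2.3, -1.6, 0], [-2.3, -1.8, 0], [-2.2, -1.8, 0]]
228.0->219.0 [[-2.1, -2.0, 0], [-2.0, -2.1, 0], [-1.8, -2.2, 0]]
```

>>> move_arm(translation=[[-2.8, -0.7, 0], [-2.8, -0.8, 0], [-2.7, -1.0, 0], [-2.7, -1.1, 0], [-2.6, -1.2, 0]], dr=[[0, 0, 0], [0, 0, 0], [0, 0, 0], [0, 0, 0], [0, 0, 0]])

```text
time_s: 19.4
position: [0.4974, -0.0048, 0.1113]
ee_rot: [180.0, -0.1, 14.0]
wrist_force: [2.8, -0.1, 8.1]
gripper_width: 0.0206
```

>>> move_arm(translation=[[-2.5, -1.4, 0], [-2.5, -1.5, 0], [-2.3, -1.6, 0], [-2.3, -1.8, 0], [-2.2, -1.8, 0]], dr=[[0, 0, 0], [0, 0, 0], [0, 0, 0], [0, 0, 0], [0, 0, 0]])

```text
time_s: 19.9
position: [0.4857, -0.0002, 0.1114]
ee_rot: [179.9, -0.2, 13.9]
wrist_force: [8.0, -2.8, 3.9]
gripper_width: 0.0205
```

>>> move_arm(translation=[[-2.1, -2.0, 0], [-2.0, -2.1, 0], [-1.8, -2.2, 0], [0, 0, 0]], dr=[[0, 0, 0], [0, 0, 0], [0, 0, 0], [0, 0, 0]])

```text
time_s: 20.3
position: [0.4781, 0.0043, 0.1114]
ee_rot: [179.9, -0.2, 13.9]
wrist_force: [6.0, -3.9, 5.0]
gripper_width: 0.0205
```

```bash
python3 -c "
from h import *
s,R=st()
import f
f.an(s['time_s'],*s['position'][:2],*s['wrist_force'][:2])" </dev/null
```

```text
t20.30 pos [478.1   4.3 111.4] stand [-42.2 -35.6] rpy [ 1.7994e+02 -1.7000e-01  1.3930e+01] F [ 6.  -3.9  5. ] Fstand [ 4.8 -5.2] w 20.5
t20.3 th 220.1 r 55.2  Ftan 7.1 Frad -0.3
```

>>> move_arm(translation=[[0.4, 0.5, 0], [0.4, 0.4, 0], [0, 0, 0]], dr=[[0, 0, 0], [0, 0, 0], [0, 0, 0]])

```text
time_s: 20.6
position: [0.4785, 0.0038, 0.1113]
ee_rot: [180.0, -0.1, 13.9]
wrist_force: [3.9, -1.5, 6.3]
gripper_width: 0.0209
```

```bash
cat > q.py <<'E'
from h import *
s,R=st()
import f
f.an(s['time_s'],*s['position'][:2],*s['wrist_force'][:2])
E
python3 q.py </dev/null
```

```text
t20.60 pos [478.5   3.8 111.3] stand [-42.  -36.1] rpy [ 1.7996e+02 -1.0000e-01  1.3940e+01] F [ 3.9 -1.5  6.3] Fstand [ 3.5 -2.4] w 20.9
t20.6 th 220.7 r 55.4  Ftan 4.1 Frad -1.1
```

>>> move_arm(translation=[[0.4, 0.4, 0], [0.3, 0.4, 0], [0, 0, 0]], dr=[[0, 0, 0], [0, 0, 0], [0, 0, 0]])

```text
time_s: 20.9
position: [0.479, 0.0033, 0.1113]
ee_rot: [180.0, -0.1, 13.9]
wrist_force: [2.8, -0.6, 8.7]
gripper_width: 0.0208
```

```bash
python3 q.py </dev/null
```

```text
t20.90 pos [479.    3.3 111.3] stand [-41.6 -36.8] rpy [ 1.7998e+02 -7.0000e-02  1.3950e+01] F [ 2.8 -0.6  8.7] Fstand [ 2.6 -1.2] w 20.8
t20.9 th 221.5 r 55.5  Ftan 2.7 Frad -1.2
```

>>> move_arm(translation=[[-1.0, -1.3, 0], [-1.1, -1.3, 0], [0.7, 0.9, 0], [0.9, 1.0, 0], [0, 0, 0]], dr=[[0, 0, 0], [0, 0, 0], [0, 0, 0], [0, 0, 0], [0, 0, 0]])

```text
time_s: 21.4
position: [0.4788, 0.0037, 0.1113]
ee_rot: [180.0, -0.1, 13.9]
wrist_force: [3.6, -2.4, 7.6]
gripper_width: 0.0211
```

```bash
python3 q.py </dev/null
```

```text
t21.40 pos [478.8   3.7 111.3] stand [-41.7 -36.3] rpy [ 1.7996e+02 -1.1000e-01  1.3930e+01] F [ 3.6 -2.4  7.6] Fstand [ 2.9 -3.2] w 21.1
t21.4 th 221.0 r 55.3  Ftan 4.3 Frad -0.1
```

>>> move_arm(translation=[[0, 0, 0], [0, 0, 0], [0, 0, 0]], dr=[[0, 0, 0], [0, 0, 0], [0, 0, 0]], gripper=50)

```text
time_s: 21.7
position: [0.4769, 0.004, 0.1106]
ee_rot: [-180.0, 0.1, 14.0]
wrist_force: [0.3, -0.6, -0.5]
gripper_width: 0.05
```

```bash
python3 q.py </dev/null; python3 -c "
from h import *
c=ctrl.camera('scene'); im=c['color'][:,:,::-1][130:345,85:335]
cv2.imwrite('pics/c_scene.png',cv2.resize(im,None,fx=2.7,fy=2.7,interpolation=cv2.INTER_CUBIC))"
```

```text
t21.70 pos [476.9   4.  110.6] stand [-43.4 -35.5] rpy [-1.7998e+02  1.1000e-01  1.3980e+01] F [ 0.3 -0.6 -0.5] Fstand [ 0.2 -0.6] w 50.0
t21.7 th 219.3 r 56.1  Ftan 0.6 Frad 0.3
```

View pics/c_scene.png

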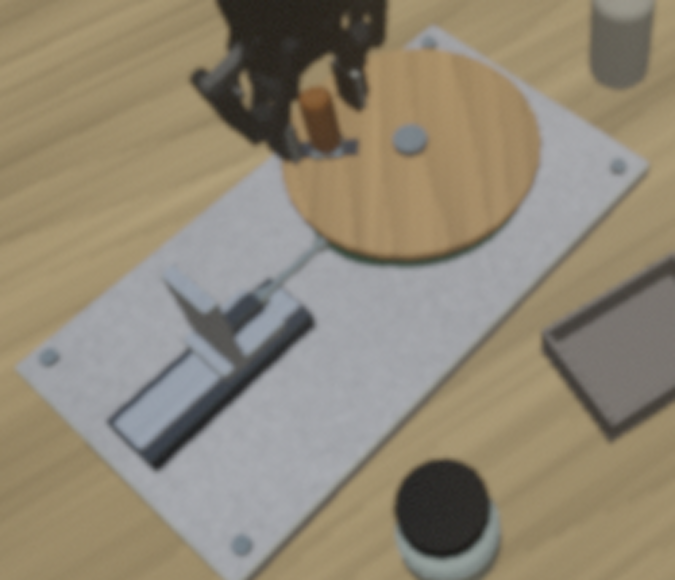

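>>> move_arm(translation=[[0, 0, -10], [0, 0, -30], [0, 0, -40], [0, 0, -40], [-10, 0, -40]], dr=[[0, 0, 0], [0, 0, 0], [0, 0, 0], [0, 0, 0], [0, 0, 0]])

```text
time_s: 22.25
position: [0.4685, 0.0019, 0.2732]
ee_rot: [-180.0, -0.0, 14.0]
wrist_force: [0.7, -0.4, 0.6]
gripper_width: 0.0502
```

>>> move_arm(translation=[[0, 45, -20], [0, 45, 0], [0, 45, 0], [0, 45, 0], [0, 45, 0]], dr=[[0, 0, 0], [0, 0, 0], [0, 0, 0], [0, 0, 0], [0, 0, 0]])

```text
time_s: 22.75
position: [0.5223, -0.2183, 0.2919]
ee_rot: [-180.0, -0.0, 14.0]
wrist_force: [-0.1, 0.3, 0.3]
gripper_width: 0.0502
```

```bash
python3 -c "
from h import *
st()
for n,(o,k) in {'top':((225,220),6),'scene':((150,135),5)}.items():
    c=ctrl.camera(n); cv2.imwrite(f'pics/dfull_{n}.png',c['color'][:,:,::-1]); im=c['color'][:,:,::-1][o[1]:o[1]+100,o[0]:o[0]+130]
    cv2.imwrite(f'pics/d_{n}.png',cv2.resize(im,None,fx=k,fy=k,interpolation=cv2.INTER_CUBIC))"
```

```text
t22.75 pos [ 522.3 -218.3  291.9] stand [ -53.2 -262.2] rpy [-1.800e+02 -2.000e-02  1.398e+01] F [-0.1  0.3  0.3] Fstand [-0.1  0.3] w 50.2
```

View pics/d_top.png

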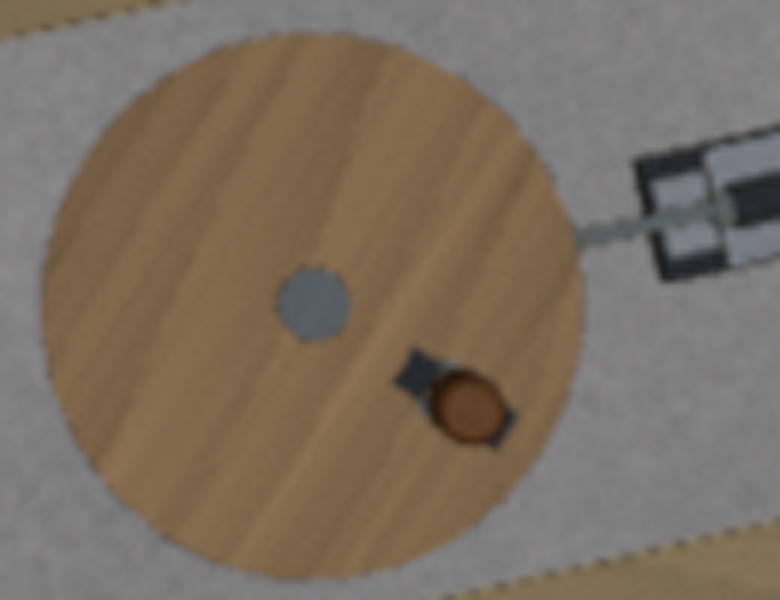

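View pics/d_scene.png

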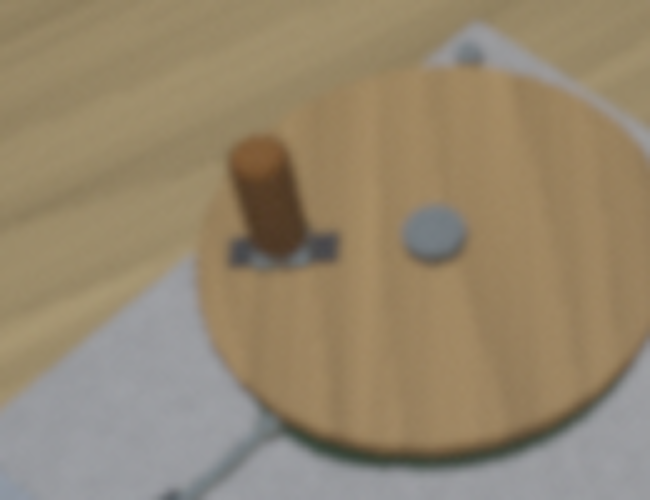

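View pics/dfull_scene.png

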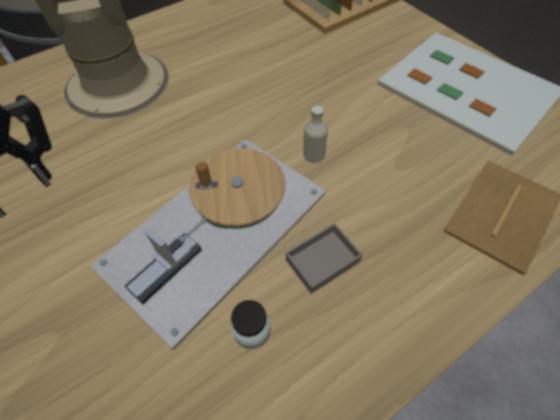

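```bash
python3 -c "
from h import *
import pickle
c=pickle.load(open('cams.pkl','rb'))
def a(p,q):
    d=(p-q)[:2]; return round(np.degrees(np.arctan2(d@y,d@x))%360,1)
T=lambda u,v,z:ray(c['top'],225+u/6,220+v/6,z)
S=lambda u,v,z:ray(c['scene'],150+u/5,135+v/5,z)
n=T(313,304,.085);h=T(471,407,.132);print('top',n,h,a(h,n))
h=T(456,401,.079);print('slot',a(T(456,400,.078),n))
n=S(435,230,.085);h=S(260,157,.132);print('scene',n,h,a(h,n),'slot',a(S(284,250,.079),n))
f=lambda u,v,z:ray(c['top'],195+u/3.4,180+v/3.4,z)
print('init',a(f(182,325,.132),f(280,308,.085)),a(f(184,322,.078),f(280,308,.085)))
"
```

```text
top [0.50982509 0.04901205 0.085     ] [0.48173958 0.00247727 0.132     ] 224.9
slot 223.8
scene [0.51063946 0.05054135 0.085     ] [0.4832217  0.00364337 0.132     ] 225.7 slot 224.5
init 85.2 86.0
```

```bash
python3 -c "
from h import *
st(np.array([.4825,.0031,.170]))"
```

```text
t22.85 pos [ 522.4 -223.   291.4] stand [ -54.3 -266.8] rpy [1.7985e+02 1.0000e-02 1.3540e+01] F [-0.9  0.7 -0.2] Fstand [-0.7  0.8] w 50.1
tool delta mm [  14.2 -229.5  120.8]
```

>>> move_arm(translation=[[3, -45, 0], [3, -45, 0], [3, -45, 0], [3, -45, 20], [3, -42, 30]], dr=[[0, 0, 0], [0, 0, 0], [0, 0, 0], [0, 0, 0], [0, 0, 0]])

```text
time_s: 23.35
position: [0.4835, 0.0033, 0.2434]
ee_rot: [180.0, -0.2, 14.0]
wrist_force: [1.5, 0.4, -1.2]
gripper_width: 0.0498
```

>>> move_arm(translation=[[0, 0, 30], [0, 0, 30], [0, 0, 0], [0, 0, 0]], dr=[[0, 0, 0], [0, 0, 0], [0, 0, 0], [0, 0, 0]])

```text
time_s: 23.75
position: [0.4835, 0.0011, 0.1825]
ee_rot: [-180.0, 0.1, 14.0]
wrist_force: [0.1, -1.1, 0.2]
gripper_width: 0.0503
```

```bash
python3 -c "
from h import *
st(np.array([.4825,.0031,.110]))"
```

```text
t23.75 pos [483.5   1.1 182.5] stand [-37.8 -39.9] rpy [-1.7999e+02  7.0000e-02  1.3980e+01] F [ 0.1 -1.1  0.2] Fstand [-0.1 -1.1] w 50.3
tool delta mm [-0.4 -2.2 72.5]
```

>>> move_arm(translation=[[-0.4, -2, 25], [0, 0, 25], [0, 0, 15], [0, 0, 6], [0, 0, 0]], dr=[[0, 0, 0], [0, 0, 0], [0, 0, 0], [0, 0, 0], [0, 0, 0]])

```text
time_s: 24.25
position: [0.4833, 0.0026, 0.1116]
ee_rot: [180.0, -0.0, 13.9]
wrist_force: [0.3, 0.5, 0.7]
gripper_width: 0.0501
```

```bash
cat > pic.py <<'E'
from h import *
import sys
c=ctrl.camera('scene'); im=c['color'][:,:,::-1]; cv2.imwrite(f'pics/{sys.argv[1]}_f.png',im); im=im[135:235,150:280]
cv2.imwrite(f'pics/{sys.argv[1]}.png',cv2.resize(im,None,fx=5,fy=5,interpolation=cv2.INTER_CUBIC))
E
python3 q.py </dev/null; python3 pic.py e1
```

```text
t24.25 pos [483.3   2.6 111.6] stand [-37.6 -38.4] rpy [ 1.7999e+02 -3.0000e-02  1.3940e+01] F [0.3 0.5 0.7] Fstand [0.4 0.4] w 50.1
t24.2 th 225.6 r 53.7  Ftan -0.0 Frad -0.5
```

View pics/e1.png

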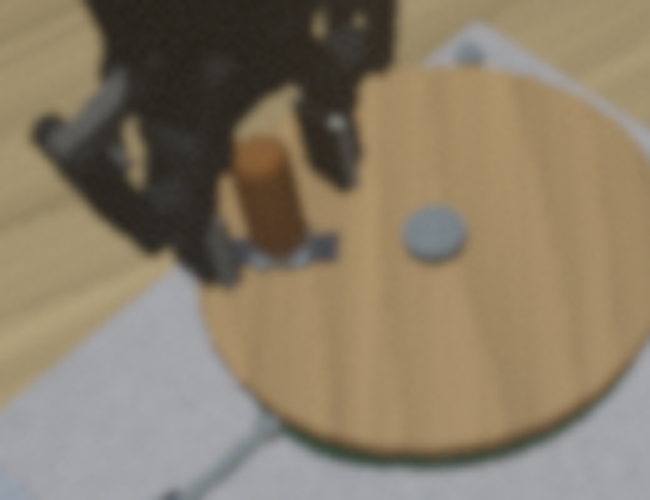

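>>> move_arm(translation=[[0, 0, 0], [0, 0, 0], [0, 0, 0], [0, 0, 0]], dr=[[0, 0, 0], [0, 0, 0], [0, 0, 0], [0, 0, 0]], gripper=10, force=30)

```text
time_s: 24.7
position: [0.4834, 0.003, 0.1119]
ee_rot: [180.0, -0.1, 14.0]
wrist_force: [-1.8, 1.5, 8.1]
gripper_width: 0.0208
```

```bash
python3 q.py </dev/null; python3 pic.py e2
```

```text
t24.70 pos [483.4   3.  111.9] stand [-37.4 -38.1] rpy [ 1.7999e+02 -9.0000e-02  1.3970e+01] F [-1.8  1.5  8.1] Fstand [-1.4  1.9] w 20.8
t24.7 th 225.5 r 53.4  Ftan -2.3 Frad -0.4
```

View pics/e2.png

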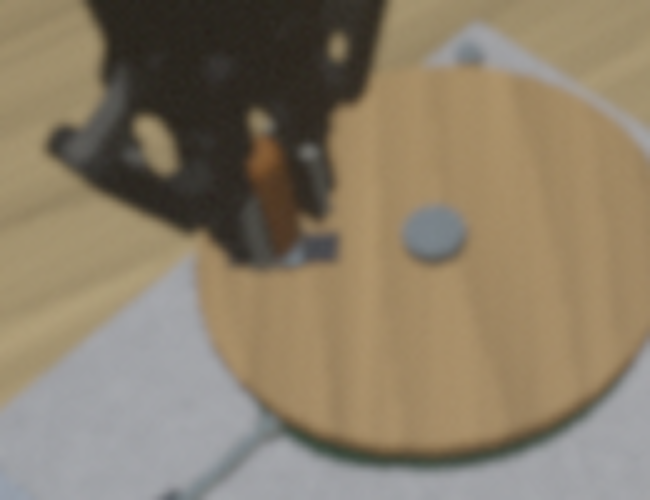

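```bash
python3 wp.py 224.7 3 11 2; python3 wp.py 257.7 -3 24 2;python3 wp.py 185.7 3 16 2
```

```text
224.7->230.7 [[2.1, 2.0, 0], [2.2, 1.9, 0]]
230.7->236.7 [[2.2, 1.7, 0], [2.4, 1.7, 0]]
236.7->242.7 [[2.5, 1.5, 0], [2.5, 1.4, 0]]
242.7->248.7 [[2.6, 1.2, 0], [2.6, 1.1, 0]]
248.7->254.7 [[2.7, 1.0, 0], [2.8, 0.9, 0]]
254.7->257.7 [[2.8, 0.6, 0]]
257.7->251.7 [[-2.8, -0.6, 0], [-2.8, -0.9, 0]]
251.7->245.7 [[-2.7, -1.0, 0], [-2.6, -1.1, 0]]
245.7->239.7 [[-2.6, -1.2, 0], [-2.5, -1.4, 0]]
239.7->233.7 [[-2.5, -1.5, 0], [-2.4, -1.7, 0]]
233.7->227.7 [[-2.2, -1.7, 0], [-2.2, -1.9, 0]]
227.7->221.7 [[-2.1, -2.0, 0], [-2.0, -2.1, 0]]
221.7->215.7 [[-1.8, -2.2, 0], [-1.8, -2.3, 0]]
215.7->209.7 [[-1.6, -2.4, 0], [-1.5, -2.4, 0]]
209.7->203.7 [[-1.3, -2.6, 0], [-1.3, -2.6, 0]]
203.7->197.7 [[-1.0, -2.7, 0], [-1.0, -2.7, 0]]
197.7->191.7 [[-0.8, -2.7, 0], [-0.7, -2.8, 0]]
191.7->185.7 [[-0.5, -2.9, 0], [-0.3, -2.8, 0]]
185.7->191.7 [[0.3, 2.8, 0], [0.5, 2.9, 0]]
191.7->197.7 [[0.7, 2.8, 0], [0.8, 2.7, 0]]
197.7->203.7 [[1.0, 2.7, 0], [1.0, 2.7, 0]]
203.7->209.7 [[1.3, 2.6, 0], [1.3, 2.6, 0]]
209.7->215.7 [[1.5, 2.4, 0], [1.6, 2.4, 0]]
215.7->221.7 [[1.8, 2.3, 0], [1.8, 2.2, 0]]
221.7->227.7 [[2.0, 2.1, 0], [2.1, 2.0, 0]]
227.7->233.7 [[2.2, 1.9, 0], [2.2, 1.7, 0]]
```

>>> move_arm(translation=[[2.1, 2.0, 0], [2.2, 1.9, 0]], dr=[[0, 0, 0], [0, 0, 0]], force=50)

```text
time_s: 24.95
position: [0.4869, 0.0007, 0.1118]
ee_rot: [-180.0, 0.1, 14.0]
wrist_force: [-7.1, 4.5, 14.8]
gripper_width: 0.0205
```

>>> move_arm(translation=[[2.2, 1.7, 0], [2.4, 1.7, 0]], dr=[[0, 0, 0], [0, 0, 0]])

```text
time_s: 25.15
position: [0.4918, -0.0015, 0.1118]
ee_rot: [-180.0, 0.1, 14.0]
wrist_force: [-6.2, 3.1, 13.1]
gripper_width: 0.0205
```

>>> move_arm(translation=[[2.5, 1.5, 0], [2.5, 1.4, 0]], dr=[[0, 0, 0], [0, 0, 0]])

```text
time_s: 25.35
position: [0.4981, -0.0034, 0.1119]
ee_rot: [-180.0, 0.0, 14.0]
wrist_force: [-3.3, 2.1, 10.9]
gripper_width: 0.0207
```

>>> move_arm(translation=[[2.6, 1.2, 0], [2.6, 1.1, 0]], dr=[[0, 0, 0], [0, 0, 0]])

```text
time_s: 25.55
position: [0.5049, -0.0046, 0.112]
ee_rot: [180.0, -0.1, 14.0]
wrist_force: [-1.1, 0.9, 8.1]
gripper_width: 0.0206
```

>>> move_arm(translation=[[2.7, 1.0, 0], [2.8, 0.9, 0]], dr=[[0, 0, 0], [0, 0, 0]])

```text
time_s: 25.75
position: [0.5108, -0.0052, 0.1119]
ee_rot: [180.0, -0.1, 14.0]
wrist_force: [-1.0, 0.8, 8.5]
gripper_width: 0.0208
```

>>> move_arm(translation=[[2.8, 0.6, 0], [-2.8, -0.6, 0], [-2.8, -0.9, 0]], dr=[[0, 0, 0], [0, 0, 0], [0, 0, 0]])

```text
time_s: 26.05
position: [0.5085, -0.0049, 0.112]
ee_rot: [180.0, -0.2, 14.0]
wrist_force: [1.5, 0.0, 7.1]
gripper_width: 0.0208
```

>>> move_arm(translation=[[-2.7, -1.0, 0], [-2.6, -1.1, 0]], dr=[[0, 0, 0], [0, 0, 0]])

```text
time_s: 26.25
position: [0.5026, -0.0041, 0.112]
ee_rot: [180.0, -0.2, 14.0]
wrist_force: [0.5, 0.4, 7.2]
gripper_width: 0.0207
```

>>> move_arm(translation=[[-2.6, -1.2, 0], [-2.5, -1.4, 0]], dr=[[0, 0, 0], [0, 0, 0]])

```text
time_s: 26.45
position: [0.4977, -0.0029, 0.112]
ee_rot: [180.0, -0.2, 14.0]
wrist_force: [3.8, -2.1, 5.9]
gripper_width: 0.0208
```

>>> move_arm(translation=[[-2.5, -1.5, 0], [-2.4, -1.7, 0]], dr=[[0, 0, 0], [0, 0, 0]])

```text
time_s: 26.65
position: [0.4927, -0.0011, 0.112]
ee_rot: [179.9, -0.3, 13.9]
wrist_force: [5.6, -1.9, 5.6]
gripper_width: 0.0209
```

>>> move_arm(translation=[[-2.2, -1.7, 0], [-2.2, -1.9, 0]], dr=[[0, 0, 0], [0, 0, 0]])

```text
time_s: 26.85
position: [0.4881, 0.0011, 0.112]
ee_rot: [179.9, -0.3, 13.9]
wrist_force: [6.2, -3.5, 4.9]
gripper_width: 0.0212
```

>>> move_arm(translation=[[-2.1, -2.0, 0], [-2.0, -2.1, 0]], dr=[[0, 0, 0], [0, 0, 0]])

```text
time_s: 27.05
position: [0.4835, 0.0039, 0.112]
ee_rot: [179.9, -0.4, 13.9]
wrist_force: [8.1, -4.0, 4.5]
gripper_width: 0.0209
```

>>> move_arm(translation=[[-1.8, -2.2, 0], [-1.8, -2.3, 0]], dr=[[0, 0, 0], [0, 0, 0]])

```text
time_s: 27.25
position: [0.4788, 0.0071, 0.112]
ee_rot: [179.9, -0.3, 13.9]
wrist_force: [7.6, -4.5, 5.4]
gripper_width: 0.0207
```

>>> move_arm(translation=[[-1.6, -2.4, 0], [-1.5, -2.4, 0]], dr=[[0, 0, 0], [0, 0, 0]])

```text
time_s: 27.45
position: [0.4743, 0.011, 0.112]
ee_rot: [179.9, -0.3, 13.9]
wrist_force: [5.2, -5.1, 5.9]
gripper_width: 0.0203
```

>>> move_arm(translation=[[-1.3, -2.6, 0], [-1.3, -2.6, 0]], dr=[[0, 0, 0], [0, 0, 0]])

```text
time_s: 27.65
position: [0.4699, 0.0155, 0.1119]
ee_rot: [179.9, -0.2, 13.9]
wrist_force: [3.4, -3.6, 8.7]
gripper_width: 0.0207
```

>>> move_arm(translation=[[-1.0, -2.7, 0], [-1.0, -2.7, 0]], dr=[[0, 0, 0], [0, 0, 0]])

```text
time_s: 27.85
position: [0.4658, 0.0206, 0.1119]
ee_rot: [180.0, -0.2, 13.9]
wrist_force: [1.7, -1.5, 10.4]
gripper_width: 0.0203
```

>>> move_arm(translation=[[-0.8, -2.7, 0], [-0.7, -2.8, 0]], dr=[[0, 0, 0], [0, 0, 0]])

```text
time_s: 28.05
position: [0.4626, 0.026, 0.1119]
ee_rot: [180.0, -0.1, 13.9]
wrist_force: [0.4, -0.2, 12.1]
gripper_width: 0.0208
```

>>> move_arm(translation=[[-0.5, -2.9, 0], [-0.3, -2.8, 0]], dr=[[0, 0, 0], [0, 0, 0]])

```text
time_s: 28.25
position: [0.4603, 0.0313, 0.1119]
ee_rot: [180.0, -0.1, 14.0]
wrist_force: [0.3, -1.0, 12.2]
gripper_width: 0.0206
```

>>> move_arm(translation=[[0.3, 2.8, 0], [0.5, 2.9, 0]], dr=[[0, 0, 0], [0, 0, 0]])

```text
time_s: 28.45
position: [0.4623, 0.0264, 0.1119]
ee_rot: [-180.0, -0.1, 14.0]
wrist_force: [0.4, 1.2, 12.1]
gripper_width: 0.021
```

>>> move_arm(translation=[[0.7, 2.8, 0], [0.8, 2.7, 0]], dr=[[0, 0, 0], [0, 0, 0]])

```text
time_s: 28.65
position: [0.4652, 0.0213, 0.1119]
ee_rot: [-180.0, -0.1, 14.0]
wrist_force: [-1.1, 2.8, 12.8]
gripper_width: 0.0208
```

>>> move_arm(translation=[[1.0, 2.7, 0], [1.0, 2.7, 0]], dr=[[0, 0, 0], [0, 0, 0]])

```text
time_s: 28.85
position: [0.468, 0.0168, 0.1118]
ee_rot: [-180.0, -0.1, 14.0]
wrist_force: [-1.4, 4.4, 13.6]
gripper_width: 0.0205
```

>>> move_arm(translation=[[1.3, 2.6, 0], [1.3, 2.6, 0]], dr=[[0, 0, 0], [0, 0, 0]])

```text
time_s: 29.05
position: [0.4711, 0.0127, 0.1118]
ee_rot: [-179.9, 0.0, 14.0]
wrist_force: [-4.5, 5.4, 15.7]
gripper_width: 0.0207
```

>>> move_arm(translation=[[1.5, 2.4, 0], [1.6, 2.4, 0]], dr=[[0, 0, 0], [0, 0, 0]])

```text
time_s: 29.25
position: [0.4747, 0.009, 0.1118]
ee_rot: [-179.9, 0.1, 14.0]
wrist_force: [-5.2, 6.2, 15.6]
gripper_width: 0.0207
```

>>> move_arm(translation=[[1.8, 2.3, 0], [1.8, 2.2, 0]], dr=[[0, 0, 0], [0, 0, 0]])

```text
time_s: 29.45
position: [0.4789, 0.0055, 0.1117]
ee_rot: [-179.9, 0.1, 14.0]
wrist_force: [-7.0, 5.5, 17.7]
gripper_width: 0.0207
```

```bash
cat > d2.txt <<'E'
24.95 .4869 .0007 -7.1 4.5 1
25.15 .4918 -.0015 -6.2 3.1 1
25.35 .4981 -.0034 -3.3 2.1 1
25.55 .5049 -.0046 -1.1 .9 1
25.75 .5108 -.0052 -1 .8 1
26.05 .5085 -.0049 1.5 0 -1
26.25 .5026 -.0041 .5 .4 -1
26.45 .4977 -.0029 3.8 -2.1 -1
26.65 .4927 -.0011 5.6 -1.9 -1
26.85 .4881 .0011 6.2 -3.5 -1
27.05 .4835 .0039 8.1 -4.0 -1
27.25 .4788 .0071 7.6 -4.5 -1
27.45 .4743 .011 5.2 -5.1 -1
27.65 .4699 .0155 3.4 -3.6 -1
27.85 .4658 .0206 1.7 -1.5 -1
28.05 .4626 .026 .4 -.2 -1
28.25 .4603 .0313 .3 -1.0 -1
28.45 .4623 .0264 .4 1.2 1
28.65 .4652 .0213 -1.1 2.8 1
28.85 .468 .0168 -1.4 4.4 1
29.05 .4711 .0127 -4.5 5.4 1
29.25 .4747 .009 -5.2 6.2 1
29.45 .4789 .0055 -7 5.5 1
E
cat > fit.py <<'E'
from h import *
from scipy.optimize import curve_fit
def model(X,c,w,n,k,b):
    t,s=X; q=(t-c)/w; on=np.abs(q)<1
    N=n*.5*(1+np.cos(np.pi*q))*on; sl=-np.sin(np.pi*q)*on
    return -s*(b+N)-k*N*sl
def run(v,s,e):
    d=v[:,1:3]-A; P=np.c_[d@x,d@y]+e; th=np.degrees(np.arctan2(P[:,1],P[:,0]))%360
    u=P/np.hypot(*P.T)[:,None]; Fs=np.c_[v[:,3:5]@x,v[:,3:5]@y]; F=Fs[:,1]*u[:,0]-Fs[:,0]*u[:,1]
    p,cov=curve_fit(model,(th,s),F,p0=[221,28,6,.1,.7]); print("c,w,n,k,b",np.round(p,2),np.round(np.sqrt(np.diag(cov)),2)); print("r",np.round(np.hypot(*P.T)*1e3,1)); print(np.c_[th,F,F-model((th,s),*p)].round(1).tolist())
v=np.loadtxt("d.txt"); run(v,np.r_[-np.ones(12),np.ones(12)],np.zeros(2))
v=np.loadtxt("d2.txt"); run(v,v[:,5],np.array([-.0017,-.0006]))
E
python3 fit.py; python3 -c "
from h import *
st()"
```

```text
c,w,n,k,b [2.2076e+02 3.5020e+01 8.6000e+00 2.0000e-02 1.6000e-01] [0.41 1.57 0.35 0.03 0.33]
r [55.4 55.4 55.3 55.2 55.1 55.1 55.  55.2 55.4 55.8 56.  56.2 56.  56.1
 56.2 56.3 56.3 56.2 56.2 56.  55.8 55.6 55.4 55.2]
[[251.2, 0.4, -0.1], [245.3, 1.4, -0.6], [240.1, 4.3, 0.4], [234.6, 6.4, 0.5], [229.2, 8.1, 0.4], [223.6, 8.4, -0.3], [217.7, 8.5, -0.1], [211.6, 7.2, -0.1], [205.1, 6.1, 1.0], [198.4, 2.6, 0.0], [191.9, -0.1, -0.9], [186.0, 1.1, 1.0], [191.5, -1.2, -0.5], [197.4, -2.5, -0.1], [202.7, -3.9, 0.5], [208.0, -6.2, 0.2], [213.4, -8.4, -0.4], [218.8, -7.9, 0.8], [224.6, -8.5, -0.1], [230.5, -7.1, -0.0], [236.9, -4.6, 0.4], [243.7, -2.6, -0.2], [250.5, -0.3, 0.3], [256.5, 0.2, 0.4]]
c,w,n,k,b [221.25  32.66   8.33  -0.     0.82] [0.44 1.54 0.35 0.04 0.3 ]
r [55.3 55.3 55.2 55.1 55.2 55.  54.9 54.8 54.6 54.4 54.2 54.2 54.2 54.4
 54.8 54.9 55.  55.  54.9 55.1 55.4 55.4 55.5]
[[229.0, -8.4, -0.3], [234.6, -6.9, -0.7], [241.4, -3.7, -0.2], [248.6, -1.2, 0.2], [254.7, -1.0, -0.2], [252.3, 1.5, 0.6], [246.1, 0.4, -1.5], [240.9, 4.2, 0.5], [235.3, 5.9, 0.0], [229.9, 7.1, -0.6], [224.3, 9.0, 0.0], [218.3, 8.8, -0.2], [212.0, 7.3, -0.3], [205.3, 4.9, -0.2], [198.5, 2.2, -0.4], [191.9, 0.4, -0.7], [185.9, 1.0, 0.2], [191.4, -0.9, 0.1], [197.5, -3.0, -0.7], [203.0, -4.4, -0.1], [208.4, -7.0, -0.7], [213.7, -8.0, 0.1], [219.3, -8.9, 0.2]]
t29.45 pos [478.9   5.5 111.7] stand [-41.2 -34.6] rpy [-1.7992e+02  1.1000e-01  1.4050e+01] F [-7.   5.5 17.7] Fstand [-5.4  7.1] w 20.7
```

>>> move_arm(translation=[[2.0, 2.1, 0], [2.0, 2.0, 0], [0, 0, 0]], dr=[[0, 0, 0], [0, 0, 0], [0, 0, 0]])

```text
time_s: 29.75
position: [0.484, 0.0021, 0.1118]
ee_rot: [-179.9, 0.1, 14.0]
wrist_force: [-5.0, 3.8, 16.4]
gripper_width: 0.0204
```

```bash
cat > q2.py <<'E'
from h import *
s,R=st()
d=s['position'][:2]-A; P=np.array([d@x,d@y])+[-.0017,-.0006]; u=P/np.hypot(*P); F=s['wrist_force'][:2]; F=np.array([F@x,F@y])
print("th2 %.1f r %.1f Ftan %.1f Frad %.1f"%(np.degrees(np.arctan2(P[1],P[0]))%360,np.hypot(*P)*1e3,F[1]*u[0]-F[0]*u[1],F@u))
E
python3 q2.py
```

```text
t29.75 pos [484.    2.1 111.8] stand [-37.1 -39.1] rpy [-1.7995e+02  1.0000e-01  1.4020e+01] F [-5.   3.8 16.4] Fstand [-4.   4.9] w 20.4
th2 225.7 r 55.5 Ftan -6.3 Frad -0.7
```

>>> move_arm(translation=[[-0.6, -0.7, 0], [-0.7, -0.8, 0], [0, 0, 0]], dr=[[0, 0, 0], [0, 0, 0], [0, 0, 0]])

```text
time_s: 30.05
position: [0.4832, 0.003, 0.1118]
ee_rot: [-180.0, -0.0, 14.0]
wrist_force: [-2.0, 2.0, 13.6]
gripper_width: 0.0207
```

```bash
python3 q2.py
```

```text
t30.05 pos [483.2   3.  111.8] stand [-37.6 -38. ] rpy [-179.98   -0.     14.  ] F [-2.   2.  13.6] Fstand [-1.5  2.5] w 20.7
th2 224.4 r 55.1 Ftan -2.8 Frad -0.7
```

>>> move_arm(translation=[[-1.2, -1.3, 0], [-1.3, -1.4, 0], [-1.0, -1.1, 0], [0, 0, 0]], dr=[[0, 0, 0], [0, 0, 0], [0, 0, 0], [0, 0, 0]])

```text
time_s: 30.45
position: [0.4805, 0.0054, 0.1119]
ee_rot: [180.0, -0.2, 14.0]
wrist_force: [1.2, -1.1, 10.2]
gripper_width: 0.0209
```

```bash
python3 q2.py
```

```text
t30.45 pos [480.5   5.4 111.9] stand [-39.7 -35.1] rpy [ 1.7997e+02 -1.7000e-01  1.3960e+01] F [ 1.2 -1.1 10.2] Fstand [ 0.9 -1.3] w 20.9
th2 220.8 r 54.6 Ftan 1.6 Frad 0.2
```

>>> move_arm(translation=[[-1.1, -1.4, 0], [-1.1, -1.4, 0], [-0.7, -0.9, 0], [0, 0, 0]], dr=[[0, 0, 0], [0, 0, 0], [0, 0, 0], [0, 0, 0]])

```text
time_s: 30.85
position: [0.4783, 0.0076, 0.112]
ee_rot: [179.9, -0.3, 13.9]
wrist_force: [5.8, -4.8, 5.5]
gripper_width: 0.021
```

```bash
python3 q2.py
```

```text
t30.85 pos [478.3   7.6 112. ] stand [-41.2 -32.4] rpy [179.91  -0.31  13.91] F [ 5.8 -4.8  5.5] Fstand [ 4.5 -6.1] w 21.0
th2 217.5 r 54.1 Ftan 7.5 Frad 0.2
```

>>> move_arm(translation=[[1.0, 1.2, 0], [0.9, 1.1, 0], [0, 0, 0]], dr=[[0, 0, 0], [0, 0, 0], [0, 0, 0]])

```text
time_s: 31.15
position: [0.48, 0.006, 0.1119]
ee_rot: [179.9, -0.2, 13.9]
wrist_force: [3.3, -3.7, 7.8]
gripper_width: 0.0207
```

```bash
python3 q2.py
```

```text
t31.15 pos [480.    6.  111.9] stand [-40.  -34.3] rpy [179.94  -0.23  13.93] F [ 3.3 -3.7  7.8] Fstand [ 2.3 -4.4] w 20.7
th2 219.9 r 54.4 Ftan 4.8 Frad 1.1
```

```bash
python3 pic.py g1
cat > rot.py <<'E'
from h import *
import pickle,sys
c=pickle.load(open('cams.pkl','rb'))['scene']
AX=np.array([.5103,.0495])
ths=np.arange(0,360,.5); rs=np.arange(.020,.084,.002)
def unwrap(fn):
    im=cv2.imread(fn).astype(np.float32).mean(axis=2)
    m=np.zeros((len(rs),len(ths),2),np.float32)
    for i,r in enumerate(rs):
        for j,t in enumerate(np.radians(ths)):
            m[i,j]=proj(c,np.r_[AX+r*(x*np.cos(t)+y*np.sin(t)),.077])
    return cv2.remap(im,m[...,0],m[...,1],cv2.INTER_CUBIC)
def hp(u): return u-cv2.GaussianBlur(np.tile(u,(1,3)),(0,0),25)[:,720:1440]
def rot(f0,f1,lo,hi,rng,fix=True):
    a=hp(unwrap(f0));b=hp(unwrap(f1)); idx=np.where((ths>=lo)&(ths<=hi))[0] if lo<hi else np.where((ths>=lo)|(ths<=hi))[0]
    best=[]
    for s in rng:
        sh=np.array([np.interp((ths[idx]-s)%360,ths,row,period=360) for row in a])
        best.append(np.corrcoef(sh.ravel(),b[:,idx].ravel())[0,1])
    i=int(np.argmax(best)); k=slice(max(i-3,0),i+4); q=np.polyfit(rng[k],np.array(best)[k],2); return round(-q[1]/2/q[0],2),round(best[i],3)
if __name__=="__main__":
    R=np.arange(-8,8.1,.25)
    for f in sys.argv[1:]:
        print(f,[rot("pics/dfull_scene.png",f,lo,hi,R) for lo,hi in((270,90),(280,20),(0,90))])
E
python3 rot.py pics/dfull_scene.png pics/e1_f.png pics/e2_f.png pics/g1_f.png; python3 -c "
from rot import *
print(rot('pics/dfull_scene.png','pics/scene0.png',270,50,np.arange(-160,-120,.5)))"
```

```text
pics/dfull_scene.png [(np.float64(0.0), np.float64(1.0)), (np.float64(-0.0), np.float64(1.0)), (np.float64(-0.0), np.float64(1.0))]
pics/e1_f.png [(np.float64(-0.04), np.float64(0.973)), (np.float64(-0.03), np.float64(0.972)), (np.float64(0.07), np.float64(0.971))]
pics/e2_f.png [(np.float64(0.0), np.float64(0.973)), (np.float64(0.02), np.float64(0.973)), (np.float64(0.12), np.float64(0.969))]
pics/g1_f.png [(np.float64(-4.12), np.float64(0.972)), (np.float64(-4.14), np.float64(0.972)), (np.float64(-3.96), np.float64(0.969))]
(np.float64(-134.64), np.float64(0.63))
```

>>> move_arm(translation=[[0.9, 1.1, 0], [0, 0, 0], [0, 0, 0]], dr=[[0, 0, 0], [0, 0, 0], [0, 0, 0]])

```text
time_s: 31.5
position: [0.4807, 0.0054, 0.1119]
ee_rot: [180.0, -0.2, 13.9]
wrist_force: [3.5, -1.7, 9.0]
gripper_width: 0.0208
```

```bash
python3 q2.py; python3 pic.py g2; python3 rot.py pics/g2_f.png
```

```text
t31.50 pos [480.7   5.4 111.9] stand [-39.5 -35.1] rpy [179.96  -0.19  13.94] F [ 3.5 -1.7  9. ] Fstand [ 3.  -2.5] w 20.8
th2 220.9 r 54.5 Ftan 3.8 Frad -0.6
pics/g2_f.png [(np.float64(-3.31), np.float64(0.973)), (np.float64(-3.33), np.float64(0.973)), (np.float64(-3.19), np.float64(0.971))]
```

>>> move_arm(translation=[[0.9, 1.1, 0], [0, 0, 0], [0, 0, 0]], dr=[[0, 0, 0], [0, 0, 0], [0, 0, 0]])

```text
time_s: 31.85
position: [0.4814, 0.0047, 0.1119]
ee_rot: [180.0, -0.1, 14.0]
wrist_force: [1.7, 0.3, 10.2]
gripper_width: 0.0206
```

```bash
python3 q2.py; python3 pic.py g3; python3 rot.py pics/g3_f.png
```

```text
t31.85 pos [481.4   4.7 111.9] stand [-39.  -35.9] rpy [ 1.7997e+02 -1.5000e-01  1.3950e+01] F [ 1.7  0.3 10.2] Fstand [ 1.7 -0.1] w 20.6
th2 221.9 r 54.7 Ftan 1.2 Frad -1.2
pics/g3_f.png [(np.float64(-2.5), np.float64(0.973)), (np.float64(-2.51), np.float64(0.973)), (np.float64(-2.34), np.float64(0.969))]
```

>>> move_arm(translation=[[-1.5, -1.8, 0], [-1.5, -1.8, 0], [-1.5, -1.9, 0], [0, 0, 0]], dr=[[0, 0, 0], [0, 0, 0], [0, 0, 0], [0, 0, 0]])

```text
time_s: 32.3
position: [0.477, 0.0085, 0.112]
ee_rot: [179.9, -0.3, 13.9]
wrist_force: [6.8, -3.7, 6.8]
gripper_width: 0.0209
```

```bash
python3 q2.py; python3 pic.py g4; python3 rot.py pics/g4_f.png
```

```text
t32.30 pos [477.    8.5 112. ] stand [-42.3 -31.2] rpy [179.92  -0.28  13.92] F [ 6.8 -3.7  6.8] Fstand [ 5.7 -5.2] w 20.9
th2 215.8 r 54.3 Ftan 7.6 Frad -1.5
pics/g4_f.png [(np.float64(-7.9), np.float64(0.97)), (np.float64(-7.99), np.float64(0.972)), (np.float64(-7.54), np.float64(0.967))]
```

>>> move_arm(translation=[[1.2, 1.5, 0], [1.2, 1.5, 0], [1.4, 1.7, 0], [0, 0, 0], [0, 0, 0]], dr=[[0, 0, 0], [0, 0, 0], [0, 0, 0], [0, 0, 0], [0, 0, 0]])

```text
time_s: 32.85
position: [0.48, 0.0055, 0.1119]
ee_rot: [180.0, -0.1, 14.0]
wrist_force: [0.8, -0.6, 11.8]
gripper_width: 0.0204
```

```bash
python3 q2.py; python3 pic.py g5; python3 rot.py pics/g5_f.png
```

```text
t32.85 pos [480.    5.5 111.9] stand [-40.1 -34.9] rpy [ 1.7999e+02 -1.0000e-01  1.3970e+01] F [ 0.8 -0.6 11.8] Fstand [ 0.7 -0.8] w 20.4
th2 220.3 r 54.8 Ftan 1.0 Frad 0.0
pics/g5_f.png [(np.float64(-4.18), np.float64(0.973)), (np.float64(-4.22), np.float64(0.972)), (np.float64(-4.06), np.float64(0.969))]
```

>>> move_arm(translation=[[0.5, 0.6, 0], [0, 0, 0]], dr=[[0, 0, 0], [0, 0, 0]])

```text
time_s: 33.1
position: [0.4803, 0.0052, 0.1119]
ee_rot: [180.0, -0.1, 14.0]
wrist_force: [-0.9, 0.8, 12.5]
gripper_width: 0.0211
```

>>> move_arm(translation=[[0, 0, 0], [0, 0, 0], [0, 0, 0], [0, 0, 0]], dr=[[0, 0, 0], [0, 0, 0], [0, 0, 0], [0, 0, 0]], gripper=50)

```text
time_s: 33.5
position: [0.4799, 0.0049, 0.1108]
ee_rot: [-180.0, 0.0, 14.0]
wrist_force: [-0.2, -0.5, 0.3]
gripper_width: 0.0499
```

```bash
python3 q2.py; python3 pic.py g6; python3 rot.py pics/g6_f.png
```

```text
t33.50 pos [479.9   4.9 110.8] stand [-40.4 -35.4] rpy [-1.800e+02  3.000e-02  1.397e+01] F [-0.2 -0.5  0.3] Fstand [-0.4 -0.4] w 49.9
th2 220.5 r 55.4 Ftan 0.1 Frad 0.6
pics/g6_f.png [(np.float64(-4.25), np.float64(0.973)), (np.float64(-4.26), np.float64(0.973)), (np.float64(-4.13), np.float64(0.97))]
```

>>> move_arm(translation=[[0, 0, -10], [0, 0, -30], [0, 0, -40], [0, 0, -40], [-10, 0, -40]], dr=[[0, 0, 0], [0, 0, 0], [0, 0, 0], [0, 0, 0], [0, 0, 0]])

```text
time_s: 34.05
position: [0.4708, 0.0028, 0.2733]
ee_rot: [-180.0, -0.1, 14.0]
wrist_force: [-0.1, 0.6, 0.4]
gripper_width: 0.05
```

>>> move_arm(translation=[[0, 40, -20], [0, 40, 0], [0, 40, 0], [0, 40, 0], [0, 20, 0]], dr=[[0, 0, 0], [0, 0, 0], [0, 0, 0], [0, 0, 0], [0, 0, 0]])

```text
time_s: 34.55
position: [0.5137, -0.1758, 0.2918]
ee_rot: [179.9, -0.0, 13.8]
wrist_force: [0.8, 0.4, -0.1]
gripper_width: 0.0503
```

>>> move_arm(translation=[[0, 0, 0], [0, 0, 0], [0, 0, 0]], dr=[[0, 0, 0], [0, 0, 0], [0, 0, 0]])

```text
time_s: 34.85
position: [0.5135, -0.1709, 0.2912]
ee_rot: [-180.0, 0.0, 14.1]
wrist_force: [0.3, -0.6, 0.3]
gripper_width: 0.0501
```

```bash
python3 q2.py; python3 pic.py z; python3 rot.py pics/z_f.png
```

```text
t34.85 pos [ 513.5 -170.9  291.2] stand [ -50.2 -214.1] rpy [-179.96    0.     14.05] F [ 0.3 -0.6  0.3] Fstand [ 0.2 -0.7] w 50.1
th2 256.4 r 220.9 Ftan 0.3 Frad 0.6
pics/z_f.png [(np.float64(-4.24), np.float64(0.972)), (np.float64(-4.28), np.float64(0.971)), (np.float64(-4.12), np.float64(0.968))]
```

View pics/z_f.png

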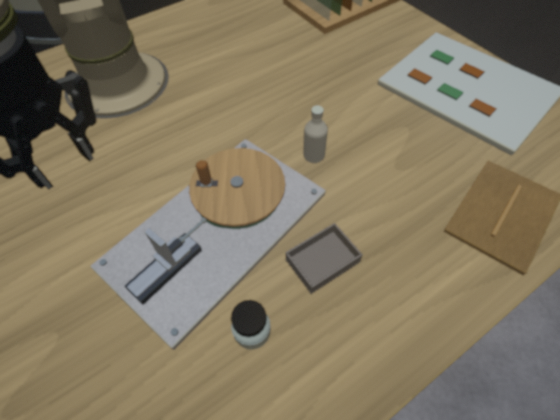

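The final picture shows the carriage in at (165,250) and the handle at (204,172). The glue, frit jar and tray stand where they were at the start, and the arm is clear of everything. Handing in.

```bash
python3 -c "
from plant import ctrl
print(ctrl.job_done())"
```

```text
the job is handed in; nothing more can be done
None
```

I slid the carriage in to its end stop, found the high spot by turning the wheel both ways, and left the middle of it at the pointer tip to within about 1°. I handed in at about 35 s.

- **Carriage:** it slid at a steady 13 N or so. At the stop it stopped moving and the push rose to about 18.5 N, or about 20 N counting the upward part, under the 25 N limit.
- **High spot:** the first sweep covered half a turn and found it. Two finer back-and-forth scans put the middle at handle angles of 220.8° and 221.3°, each ±0.4°. The fits showed almost no difference between the rising and falling sides, so I relied on the symmetry of the two directions.
- **First release:** when I let go the first time, the wheel sprang back about 3° from where I wanted it. I gripped the handle again, repeated the scan, and unloaded it to nearly zero force before letting go.
- **Where it rests:** matching the plate's wood grain between camera pictures puts it about 1° clockwise of the estimated middle. It did not move after release.
- **Disagreement:** the handle angle read from the camera differed from the arm's own reading by 1–3°. I used only differences within one frame for the final placement. One long-range grain match, from the start to the first release, also disagreed by about 4°. It matched poorly, so I disregarded it.
- **Surroundings:** in the last picture the glue bottle, frit jar and tray are where they started, and the arm is clear of everything.

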